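Warm the jars of filling and clear the empty pots

TASK

Get the filling warming for the cake class: stand every closed glass jar upright on the black glass of the warming plate, with its whole base on the glass, and only when they are all there turn the plate's dial clockwise to the fifth click from off. Also push every empty cream pot through the sprung flap of the waste bin, so that the flap shuts again behind it, and do not knock over the sugar dredger or the essence bottle.

Things in the scene. Friction and masses are not known exactly. Their poses are not given: they have to be found in the camera images.
- warmer: warming plate, a fixed steel box 320 mm (x) x 250 mm (y), 50 mm high. Origin at the centre of its underside; x from the robot's side to the far end, y left, z up. On its robot side is a black control strip (x -160 to -75 mm) with the dial, whose axis is at x -118, y 0; the rest is the glass with a steel border
- glass (a point): centre of the top face of the warming plate's black glass: 220 mm x 220 mm, flat, 50 mm above the table, flush with the plate's steel border, which is 15 mm wide on the left and right. Axes as the warming plate's
- dial (a joint): angle of the warming plate's dial, rad: 0 at off (end stop), growing clockwise seen from above, to 8 clicks. One click is 30 degrees (0.5236 rad); the fifth is at 2.618. Click stops pull it into the nearest position when let go (to within 2 degrees) and hold it; each takes about 0.035 N m to pass. It starts at off, the first or the second click
- dial_grip (a point): on the dial's upright axis at grip height, 28 mm above the control strip. The dial: a black disc 58 mm across, 8 mm high, with a grey metal bar grip 46 mm long, 14 mm wide, top 37 mm above the strip. This frame turns with it: x along the bar to its pointer end (black line; white tip on the disc). At off it points at the long white mark on the glass side; white dots mark the 8 clicks
- bin_mouth (a point): centre of the mouth of the table-top waste bin, level with the top of its black rim, 230 mm above the table. x points to the hinge side of the flap, z up. The mouth is 130 mm (x) x 150 mm (y); the shut flap's top lies 6 mm below the rim. The bin is a fixed steel box reaching from 125 mm on the -x side to 85 mm on the +x side of this point, 95 mm to left and right; its inner floor is at 6 mm
- flap (a joint): angle of the bin's flap, rad: 0 shut (level), to 1.4 as it is pushed down into the bin. A 126 mm x 146 mm metal plate hinged along the mouth's +x edge; the free edge goes down. A damped spring shuts it within 2 s. It bears an empty pot set on its middle, so a pot must be pushed through: about 0.3 N at the free edge, 1 to 3 N nearer the hinge
- jar0_mid (a point): closed squat preserve jar, amber glass with a paper band and a flat grey metal lid, 58 mm diameter (lid 57 mm), 66 mm tall, about 0.22 kg. This point is its centre, half-way up; its z axis points out through the lid. None if this jar is absent
- jar1_mid (a point): closed squat preserve jar, amber glass with a paper band and a flat grey metal lid, 58 mm diameter (lid 57 mm), 66 mm tall, about 0.22 kg. This point is its centre, half-way up; its z axis points out through the lid. None if this jar is absent
- jar2_mid (a point): closed squat preserve jar, amber glass with a paper band and a flat grey metal lid, 58 mm diameter (lid 57 mm), 66 mm tall, about 0.22 kg. This point is its centre, half-way up; its z axis points out through the lid. None if this jar is absent
- jar3_mid (a point): closed squat preserve jar, amber glass with a paper band and a flat grey metal lid, 58 mm diameter (lid 57 mm), 66 mm tall, about 0.22 kg. This point is its centre, half-way up; its z axis points out through the lid. None if this jar is absent
- pot0_mid (a point): empty open cream pot, thin white plastic, tapered: 48 mm diameter at the foot, 55 mm at the mouth (a 59 mm lip on the top 3 mm), 50 mm tall, about 0.02 kg. This point is its centre, half-way up; its z axis points out of the mouth. None if this pot is absent
- pot1_mid (a point): empty open cream pot, thin white plastic, tapered: 48 mm diameter at the foot, 55 mm at the mouth (a 59 mm lip on the top 3 mm), 50 mm tall, about 0.02 kg. This point is its centre, half-way up; its z axis points out of the mouth. None if this pot is absent
- pot2_mid (a point): empty open cream pot, thin white plastic, tapered: 48 mm diameter at the foot, 55 mm at the mouth (a 59 mm lip on the top 3 mm), 50 mm tall, about 0.02 kg. This point is its centre, half-way up; its z axis points out of the mouth. None if this pot is absent
- dredger: steel sugar dredger with a domed top, closed, 57 mm diameter, 105 mm tall, a bystander standing among the jars and pots. Origin at the centre of its underside, z up its axis
- essence: green glass essence bottle with a black cap, 52 mm diameter, 110 mm tall, a bystander standing among the jars and pots. Origin at the centre of its underside, z up its axis
There are look-alikes about, which are no part of the job. What is shaped like the part that bears pot0_mid but yellow is not meant. Leave any turquoise look-alike of the part that bears pot1_mid alone.

How it is judged:
On the way, in this order (a step that is already met when the one before it is completed fails the run):
1. all the jars that are there stand upright on the glass (x of jar0_mid in the frame of glass between -0.087 and 0.087 m and y of jar0_mid in the frame of glass between -0.087 and 0.087 m and z of jar0_mid in the frame of glass between 0.026 and 0.04 m and angle between each of jar0_mid, jar1_mid, jar2_mid, jar3_mid's own z axis and vertical below 0.12 rad and x of jar1_mid in the frame of glass between -0.087 and 0.087 m and y of jar1_mid in the frame of glass between -0.087 and 0.087 m and z of jar1_mid in the frame of glass between 0.026 and 0.04 m and x of jar2_mid in the frame of glass between -0.087 and 0.087 m and y of jar2_mid in the frame of glass between -0.087 and 0.087 m and z of jar2_mid in the frame of glass between 0.026 and 0.04 m and x of jar3_mid in the frame of glass between -0.087 and 0.087 m and y of jar3_mid in the frame of glass between -0.087 and 0.087 m and z of jar3_mid in the frame of glass between 0.026 and 0.04 m), for 0.3 s.
2. then the dial is turned to the fifth click and let go (value of joint dial between 2.468 and 2.768 rad and contact force between the fingers and dial below 0.3 N), for 0.4 s.
At the end, for the whole second after the job is handed in: Every jar present upright (within 7 degrees) on the glass, centre within 87 mm of the glass's centre along x and y; dial at the fifth click (2.618 rad, within 0.15); every pot present inside the bin, flap shut (below 0.1 rad); dredger and bottle upright (all of step 1 and value of joint dial between 2.468 and 2.768 rad and value of joint flap below 0.1 rad and angle between each of dredger, essence's own z axis and vertical below 0.3 rad and x of pot0_mid in the frame of bin_mouth between -0.125 and 0.085 m and y of pot0_mid in the frame of bin_mouth between -0.095 and 0.095 m and z of each of pot0_mid, pot1_mid, pot2_mid in the frame of bin_mouth below -0.03 m and x of pot1_mid in the frame of bin_mouth between -0.125 and 0.085 m and y of pot1_mid in the frame of bin_mouth between -0.095 and 0.095 m and x of pot2_mid in the frame of bin_mouth between -0.125 and 0.085 m and y of pot2_mid in the frame of bin_mouth between -0.095 and 0.095 m); the robot touches nothing.
It fails at once if the sugar dredger or the essence bottle is knocked over (angle between any of dredger, essence's own z axis and vertical above 0.8 rad).
Of jar0, jar1, jar2, jar3 only 3 to 4 are there at a start; the rules pass over those that are not, and their reading is None.
Of pot0, pot1, pot2 only 2 to 3 are there at a start; the rules pass over those that are not, and their reading is None.
At some moment in a run one of jar0, jar1, jar2, jar3, pot0, pot1, pot2 may be knocked a few centimetres aside while the robot is not near it.
It also fails if it takes over 210 s, if anything falls off the work surface, if the arm or the gripper's body presses on something with over 40 N, if the wrist force passes 120 N, or if a joint passes its speed limit or range.

ROBOT

A 7-joint arm with a two-finger parallel gripper is mounted at the origin on the work surface. World frame = base frame: x ahead of the robot, y to its left, z up, the work surface at z = 0. Lengths are in m, angles in rad, forces in N, time in s.
With the tool pointing down it reaches from about 0.425 to 1.025 m from the base axis. Payload 9.4 kg.
Tool frame: the origin (TCP) lies where the fingers leave the gripper's body, on its centre line; the fingertips stand 84 mm ahead of it and the grasp point (between the pads) lies 65 mm ahead of it (manip.nose_length is the distance from the TCP to the fingertips, in m); z points along the fingers, x is the direction in which the jaws open and shut, and the axes are right-handed (so a half turn about z gives the same grasp; the last joint's range is limited). The gripper opens to 93 mm and grips with 3 to 60 N. Pads are 15 mm wide; open, the fingers measure 128 mm over their backs; the gripper's body (75 mm by 188 mm) begins 65 mm behind the grasp point.
Start: joints at [1.078, 0.599, -0.003, 1.599, 0.002, 0.943, -0.08], TCP at [0.293, -0.663, 0.303] pointing down, gripper open.
Joint ranges: [-2.57, 2.57], [-0.35, 1.97], [-1.29, 1.29], [0.11, 2.56], [-1.05, 4.19], [0.11, 1.86], [-2.63, 2.63]. Speed limits (rad/s): [2.22, 2.22, 3.01, 3.01, 3.14, 3.14, 3.14].

INTERFACE

Orientations are given as a unit quaternion [w, x, y, z].
In Python, from rig import manip gives the robot as it stands. The module is installed in compiled form; this text tells all that it offers.
- The arm moves only by the tool carry_out, never from a script. Its argument "motion" is a list of rows, each an object of numbers: "x", "y", "z": the shift along the tool's x, y, z in cm; "ax", "ay", "az": the turn, a rotation vector about the tool's x, y, z in degrees; "claw": the finger opening in cm, from 0 to 9.3. A call has 1 to 12 rows; each row is the pose to reach, as a shift and turn from the pose commanded when the call began, along the tool's axes at that moment; what a row does not reach only later rows make up. A row lasts 1/12 s, in which the tool goes at most 41.7 mm and 7.16 degrees, less where a joint would pass 70% of its speed; a pose out of reach is approached as far as the arm can. A call with a gripper value outside its range is refused whole. The fingers move at their own pace and stop on an object; "newtons" is the grip in N (left out, the last holds). Time passes only in rows, so rows that repeat a pose let the fingers close. It gives the time, the measured TCP pose, the force and the opening at its end, in the units of the state.
- manip.observe(): the state, without advancing time (a new reading comes with each control period).
- manip.grab_frame(name): name is "side" or "top"; returns the picture (400x640x3 uint8, red, green, blue); there is no depth.
- manip.calibration(name): a dict with "fx", "fy", "cx", "cy" (pixels), "origin" and "orientation" of the camera in the world. Camera axes: x right, y down, z forward; pixel columns grow to the right and rows downward; lengths in m; the calibration is good to about 2 mm. A picture is of the moment at which its call begins. calibration takes no time and is no camera call.
- manip.hand_in(): hands the job in, once; it reports no verdict.
The state is a dict: "time_s": time; "q": joint angles; "joint_velocities": joint speeds; "tau": joint torques, N m; "tcp_pos": TCP position; "eef_rot": TCP orientation; "ft_force": force on the tool from outside, world axes, zero at the start; "moment": the same for the moment, N m; "width": opening from 0.0 (shut) to 1.0 (fully open).
Only numpy, scipy, OpenCV 4.12 (cv2) and the standard library are available. Lean on these libraries where they do the work, as an engineer would, in place of code of your own. Each camera call takes 0.05 s, during which the arm holds its last target. There are 200 camera calls.

## Working session

There is one attempt and no reset: what is moved stays moved. The work goes in short steps, Python scripts to look and compute and a tool call to move; the robot and the scene stay as the last step left them, time stands still between calls to the robot, and variables do not carry over. Pictures are saved under pics/ and viewed, about 12 in all and at most 16, crops included, and the job is handed in when it is done.

Besides the shell and the picture viewer there is one more tool, called in YAML: its name, and indented under it one key for each argument. carry_out: Moves the arm, as the interface text tells. Its arguments: {"type":"object","properties":{"motion":{"type":"array"},"newtons":{"type":"number"}},"required":["motion"]}

```bash
mkdir -p pics; python3 - <<'E'
from rig import manip
import cv2
for n in("top","side"):
    f=manip.grab_frame(n); cv2.imwrite(f"pics/{n}0.png",f[...,::-1]); print(n,manip.calibration(n))
print(manip.observe(),manip.nose_length)
E
```

```text
top {'fx': 479.9948093961875, 'fy': 479.9948093961875, 'cx': 321.21758281090905, 'cy': 194.9630680722656, 'origin': array([ 0.26702017, -0.09772052,  1.69809104]), 'orientation': array([-0.0503875 ,  0.71319897, -0.69730389,  0.05075045])}
side {'fx': 372.756056035709, 'fy': 372.756056035709, 'cx': 314.1709019677945, 'cy': 192.37834948325062, 'origin': array([0.29096299, 0.69547018, 0.84423314]), 'orientation': array([ 0.05329455, -0.09892449,  0.89904623, -0.42318969])}
{'time_s': 0.1, 'q': array([ 1.07829221,  0.600034  , -0.00253386,  1.6000377 ,  0.00177542,
        0.94288509, -0.07979981]), 'joint_velocities': array([-6.49527894e-04,  5.82673049e-04, -1.46442270e-03, -2.47454032e-03,
        5.09418208e-05, -2.91526851e-04, -8.24315869e-04]), 'tau': array([ 4.88327190e-03, -7.66563821e+01,  1.50198430e+00, -2.52939373e+01,
       -5.23519493e-02,  1.35920680e-02,  3.59199032e-05]), 'tcp_pos': array([ 0.29271737, -0.66294006,  0.30195875]), 'eef_rot': array([-3.23077409e-04,  8.37841954e-01, -5.45912444e-01, -5.99431492e-04]), 'ft_force': array([-1.03432563,  0.41666479,  0.47361885]), 'moment': array([-0.00529154, -0.03247366, -0.00325644]), 'width': 1.0037510685075324} 0.0841
```

View pics/top0.png

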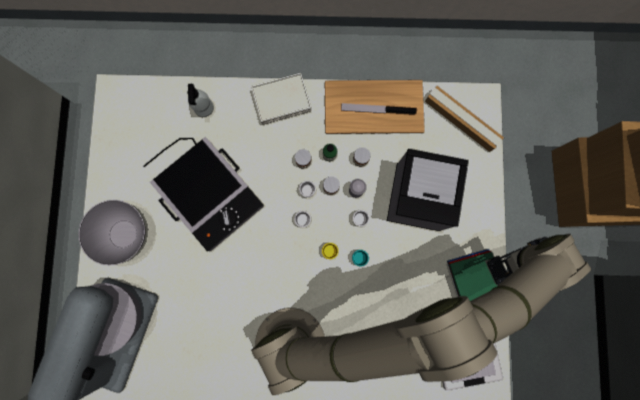

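View pics/side0.png

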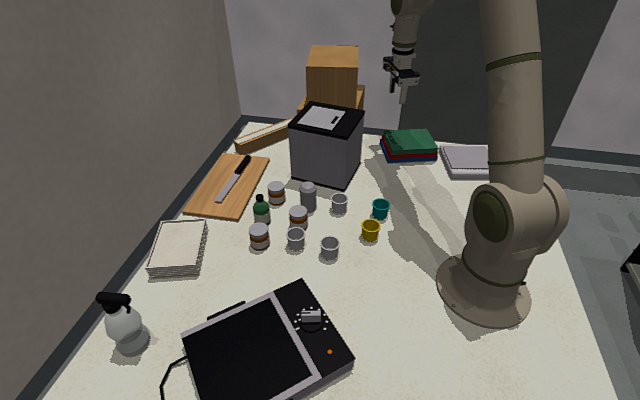

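The top view shows 3 jars (303,158), (331,185), (362,156), the dredger (358,187), the essence bottle (330,152) and 3 pots (307,189), (302,219), (360,218). The warmer's dial is at about (228,217) and the bin at (430,190). Next I measure from enlarged crops.

```bash
cat > h.py <<'E'
from rig import manip
import cv2, numpy as np
from scipy.spatial.transform import Rotation as R
C={n:manip.calibration(n) for n in("top","side")}
def rot(q): return R.from_quat([q[1],q[2],q[3],q[0]])
def ray(n,u,v):
    c=C[n]; d=rot(c["orientation"]).apply([(u-c["cx"])/c["fx"],(v-c["cy"])/c["fy"],1]); return c["origin"],d
def onz(n,u,v,z):
    o,d=ray(n,u,v); return o+d*(z-o[2])/d[2]
def proj(n,p):
    c=C[n]; x=rot(c["orientation"]).inv().apply(np.array(p)-c["origin"]); return np.array([c["cx"]+c["fx"]*x[0]/x[2],c["cy"]+c["fy"]*x[1]/x[2]])
def two(pt,ps):
    (o1,d1),(o2,d2)=ray("top",*pt),ray("side",*ps)
    t=np.linalg.lstsq(np.c_[d1,-d2],o2-o1,rcond=None)[0]
    a,b=o1+t[0]*d1,o2+t[1]*d2; return (a+b)/2,np.linalg.norm(a-b)
def snap(n,name,box=None,s=1):
    f=np.ascontiguousarray(manip.grab_frame(n)[...,::-1]); 
    if name: cv2.imwrite(f"pics/{name}.png",crop(f,box,s))
    return f
def crop(f,box,s):
    if box: f=f[box[1]:box[3],box[0]:box[2]]
    return cv2.resize(f,None,fx=s,fy=s,interpolation=cv2.INTER_CUBIC)
E
python3 - <<'E'
from h import *
t=cv2.imread("pics/top0.png")
a=crop(t,(285,135,385,275),4); b=crop(t,(140,130,270,255),3)
cv2.imwrite("pics/c1.png",np.hstack([a,cv2.copyMakeBorder(b,0,a.shape[0]-b.shape[0],0,0,cv2.BORDER_CONSTANT)]))
# metal/white blobs
hsv=cv2.cvtColor(t,cv2.COLOR_BGR2HSV)
print(t[158,303],t[185,331],t[187,358],t[170,320],t[219,302])
E
```

```text
[156 151 152] [156 152 153] [145 139 145] [180 182 182] [185 183 182]
```

View pics/c1.png

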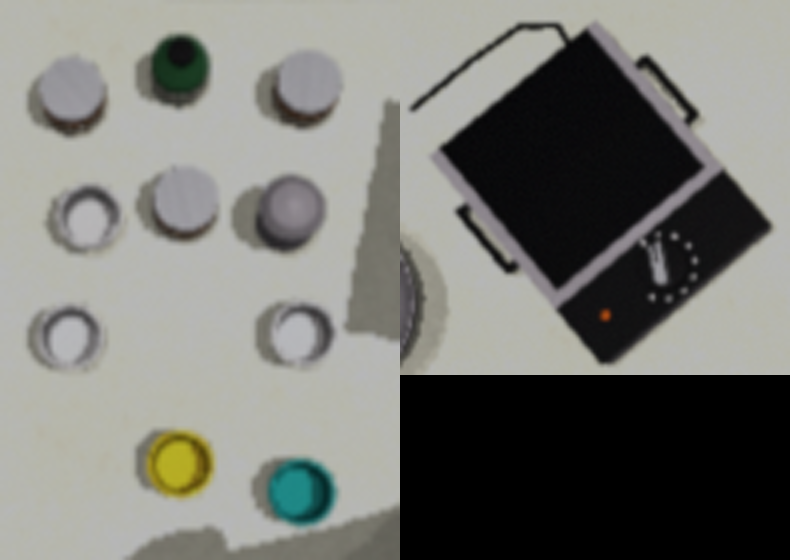

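```bash
python3 - <<'E'
from h import *
np.set_printoptions(precision=4,suppress=True)
t=cv2.imread("pics/top0.png"); s=cv2.imread("pics/side0.png")
m=(t[130:260,130:280].max(2)<45).astype(np.uint8)
cs=[c for c in cv2.findContours(m,cv2.RETR_EXTERNAL,cv2.CHAIN_APPROX_NONE)[0] if cv2.contourArea(c)>1500]
for c in cs:
    b=cv2.boxPoints(cv2.minAreaRect(c))+[130,130]; P=np.array([onz("top",u,v,.05)[:2] for u,v in b])
    print("dark",cv2.contourArea(c),b.tolist(),"\n",P,"centre",P.mean(0),[np.linalg.norm(P[i]-P[i-1]) for i in range(4)],np.degrees(np.arctan2(*(P[1]-P[0])[::-1])))
for name,a,b in(("jarA",(303,157.4),(277,187)),("jarB",(331.2,185.6),(298,211)),("jarC",(361.7,155.6),(259,230))):
    print(name,onz("top",*a,.066),proj("side",onz("top",*a,.066)))
for name,a in(("potA",(306,189.5)),("potB",(301.8,219.5)),("potC",(360,218))):
    print(name,onz("top",*a,.05),proj("side",onz("top",*a,.05)))
print("dredger",onz("top",357.8,187,.095),"essence",onz("top",330.2,147.7,.11))
print("base px",proj("top",[0,0,0]))
a=crop(t,(380,140,480,240),4); b=crop(s,(240,165,360,265),3.3); 
b=crop(t,(205,190,265,250),6.6)
h=max(a.shape[0],b.shape[0]); f=lambda i:cv2.copyMakeBorder(i,0,h-i.shape[0],0,0,cv2.BORDER_CONSTANT)
cv2.imwrite("pics/c2.png",np.hstack([f(a),f(b)]))
E
```

```text
dark 1518.0 [[192.34148788452148, 232.9071502685547], [247.41051483154297, 186.72023010253906], [262.83262634277344, 205.10813903808594], [207.76360321044922, 251.29505920410156]] 
 [[0.3632 0.3428]
 [0.5277 0.1613]
 [0.4646 0.1051]
 [0.3018 0.2865]] centre [0.4143 0.2239] [np.float64(0.083314642320777), np.float64(0.2450209934597627), np.float64(0.08448861730880444), np.float64(0.24369976014308878)] -47.81721408443099
dark 3674.0 [[152.5879135131836, 178.50779724121094], [200.79713439941406, 138.1465835571289], [240.2540512084961, 185.27567291259766], [192.04483032226562, 225.6368865966797]] 
 [[0.5491 0.4927]
 [0.6974 0.3333]
 [0.5322 0.1864]
 [0.3881 0.3454]] centre [0.5417 0.3394] [np.float64(0.21829267426966978), np.float64(0.2176670089850848), np.float64(0.2210381191317879), np.float64(0.21461209071612203)] -47.08243981846426
jarA [ 0.6326 -0.0297  0.066 ] [259.3227 227.5342]
jarB [ 0.5356 -0.1296  0.066 ] [299.6553 209.9294]
jarC [ 0.6437 -0.2335  0.066 ] [276.3876 185.0984]
potA [ 0.5225 -0.0426  0.05  ] [296.7158 233.939 ]
potB [ 0.4177 -0.031   0.05  ] [330.8603 242.3581]
potC [ 0.4274 -0.2313  0.05  ] [339.5001 197.8361]
dredger [ 0.5281 -0.2191  0.095 ] essence [ 0.6585 -0.1228  0.11  ]
base px [289.8736 342.3037]
```

View pics/c2.png

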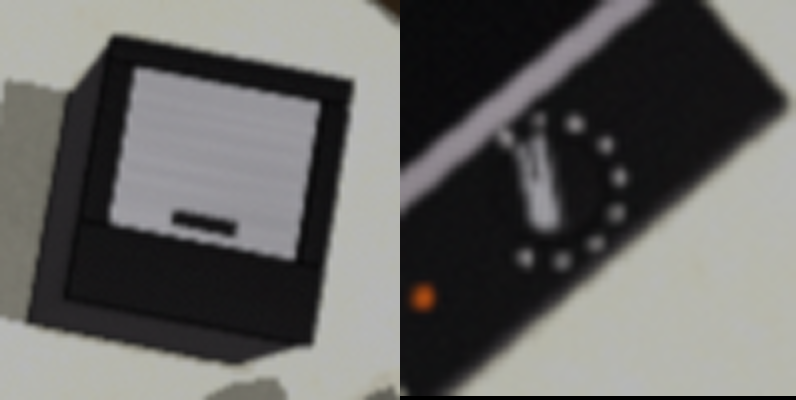

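```bash
python3 - <<'E'
from h import *
np.set_printoptions(precision=4,suppress=True)
d=np.array([(540,118),(575,123),(606,145),(620,177),(617,211),(597,243),(562,261),(526,258),(502,135)])-[400,0]
P=np.array([onz("top",205+(u+.5)/6.6-.5,190+(v+.5)/6.6-.5,.05)[:2] for u,v in d])
q=P[:8]; x=np.linalg.lstsq(np.c_[2*q,np.ones(8)],(q**2).sum(1),rcond=None)[0]; c=x[:2]
print("dial",c,"r",np.sqrt(x[2]+c@c),"az",np.degrees(np.arctan2(*(P-c).T[::-1])))
b=[onz("top",205+u/6.6,190+v/6.6,.087)[:2] for u,v in((145,225),(130,128))]
print("bar",b,np.mean(b,0),np.degrees(np.arctan2(*(b[1]-b[0])[::-1])))
for z,pts in((.224,((135,67),(322,100),(297,262),(110,225))),(.23,((113,36),(353,82),(313,345),(66,298)))):
    Q=np.array([onz("top",380+u/4,140+v/4,z)[:2] for u,v in pts]); print(Q,Q.mean(0),[np.linalg.norm(Q[i]-Q[i-1]) for i in range(4)])
    e=(Q[0]+Q[1]-Q[2]-Q[3]); print("xaz",np.degrees(np.arctan2(e[1],e[0])))
r=rot(manip.observe()["eef_rot"]).as_matrix(); print(r)
E
```

```text
dial [0.4159 0.2263] r 0.03767195796536568 az [   9.7375  -18.7321  -49.9651  -78.4361 -105.8649 -135.708  -166.6319
  164.3919   42.5338]
bar [array([0.3932, 0.2185]), array([0.4426, 0.2286])] [0.4179 0.2236] 11.616153787276222
[[ 0.6073 -0.3839]
 [ 0.5842 -0.5302]
 [ 0.4559 -0.5084]
 [ 0.4815 -0.3638]] [ 0.5322 -0.4466] [np.float64(0.12734106255431396), np.float64(0.14816053419264463), np.float64(0.13015181328057368), np.float64(0.14686342967839855)]
xaz -9.34661222866842
[[ 0.6303 -0.3656]
 [ 0.5978 -0.553 ]
 [ 0.3913 -0.5179]
 [ 0.4232 -0.3287]] [ 0.5107 -0.4413] [np.float64(0.21036590145888878), np.float64(0.19017246512797054), np.float64(0.2094230478247279), np.float64(0.1918403747891895)]
xaz -9.857186077524899
[[ 0.404  -0.9148 -0.0007]
 [-0.9148 -0.404   0.0012]
 [-0.0014  0.0001 -1.    ]]
```

```bash
cat >> h.py <<'E'
def down(az):  # tool x at azimuth az (deg), z down
    a=np.radians(az); return np.array([[np.cos(a),np.sin(a),0],[np.sin(a),-np.cos(a),0],[0,0,-1]]).T.T
def plan(*calls):
    """calls: lists of (x,y,z_grasp,az) targets; prints tool-frame shift (cm) and turn (deg) from the pose at each call's start"""
    s=manip.observe(); p=s["tcp_pos"]; r=rot(s["eef_rot"]).as_matrix()
    print("t",round(s["time_s"],1),"tcp",p.round(3),"az",np.degrees(np.arctan2(r[1,0],r[0,0])).round(1),"q7",s["q"][6].round(2),"F",s["ft_force"].round(1),"w",round(s["width"]*93,1))
    for i,c in enumerate(calls):
        for x,y,z,az in c:
            T=down(az); g=np.array([x,y,z+.065]); v=R.from_matrix(r.T@T).as_rotvec(degrees=True)
            print(" call",i,"xyz",(r.T@(g-p)*100).round(1),"turn",v.round(1))
        p,r=g,T
TPL=dict(jarA=(303,157.4),jarB=(331.2,185.6),jarC=(361.7,155.6),potA=(306,189.5),potB=(301.8,219.5),potC=(360,218),dredger=(357.8,187),essence=(330.2,147.7))
def look(names,f=None):
    t=cv2.imread("pics/top0.png"); f=snap("top",None) if f is None else f
    for n in names:
        u,v=map(int,TPL[n]); k=9; w=24
        m=cv2.matchTemplate(f[v-w:v+w+1,u-w:u+w+1],t[v-k:v+k+1,u-k:u+k+1],cv2.TM_CCOEFF_NORMED)
        _,sc,_,l=cv2.minMaxLoc(m); print(n,"moved px",l[0]-(w-k),l[1]-(w-k),"score",round(sc,2))
    return f
E
python3 - <<'E'
from h import *
print(np.linalg.det(down(30)))
a=55
plan([(.293,-.663,.31,-66),(.46,-.35,.31,-6),(.633,-.03,.20,55)],[(.633,-.03,.05,a)],[(.633,-.03,.20,a)])
G=np.array([.541,.339]); ang=np.radians(42.2); ux=np.array([np.cos(ang),np.sin(ang)]); uy=np.array([-ux[1],ux[0]])
for x,y in((.045,.05),(.045,-.05),(-.045,0)): print(x,y,(G+x*ux+y*uy).round(4))
E
```

```text
1.0
t 0.1 tcp [ 0.293 -0.663  0.302] az -66.2 q7 -0.08 F [-1.   0.4  0.5] w 93.3
 call 0 xyz [ 0.  -0.  -7.3] turn [ 0.   0.1 -0.2]
 call 0 xyz [-21.9 -27.9  -7.3] turn [ -0.    0.1 -60.2]
 call 0 xyz [-44.1 -56.7   3.7] turn [-1.000e-01  1.000e-01 -1.212e+02]
 call 1 xyz [ 0.  0. 15.] turn [0. 0. 0.]
 call 2 xyz [  0.   0. -15.] turn [0. 0. 0.]
0.045 0.05 [0.5408 0.4063]
0.045 -0.05 [0.6079 0.3322]
-0.045 0 [0.5077 0.3088]
```

carry_out:
  motion:
    - {"z": -4, "claw": 7.5}
    - {"z": -7.3}
    - {"x": -21.9, "y": -27.9, "z": -7.3, "az": -60}
    - {"x": -21.9, "y": -27.9, "z": -7.3, "az": -60}
    - {"x": -21.9, "y": -27.9, "z": -7.3, "az": -60}
    - {"x": -21.9, "y": -27.9, "z": -7.3, "az": -60}
    - {"x": -21.9, "y": -27.9, "z": -7.3, "az": -60}
    - {"x": -21.9, "y": -27.9, "z": -7.3, "az": -60}
    - {"x": -21.9, "y": -27.9, "z": -7.3, "az": -60}
    - {"x": -21.9, "y": -27.9, "z": -7.3, "az": -60}
    - {"x": -21.9, "y": -27.9, "z": -7.3, "az": -60}
    - {"x": -21.9, "y": -27.9, "z": -7.3, "az": -60}

```text
schema error: expected keys x, y, z, ax, ay, az, claw
```

```bash
python3 - <<'E'
from h import *
plan([(.633,-.03,.20,55)])
E
```

```text
t 0.1 tcp [ 0.293 -0.663  0.302] az -66.2 q7 -0.08 F [-1.   0.4  0.5] w 93.3
 call 0 xyz [-44.1 -56.7   3.7] turn [-1.000e-01  1.000e-01 -1.212e+02]
```

carry_out:
  motion:
    - {"x": 0, "y": 0, "z": -4, "ax": 0, "ay": 0, "az": 0, "claw": 7.5}
    - {"x": 0, "y": 0, "z": -7.3, "ax": 0, "ay": 0, "az": 0, "claw": 7.5}
    - {"x": -22, "y": -28, "z": -7.3, "ax": 0, "ay": 0, "az": -60, "claw": 7.5}
    - {"x": -22, "y": -28, "z": -7.3, "ax": 0, "ay": 0, "az": -60, "claw": 7.5}
    - {"x": -22, "y": -28, "z": -7.3, "ax": 0, "ay": 0, "az": -60, "claw": 7.5}
    - {"x": -22, "y": -28, "z": -7.3, "ax": 0, "ay": 0, "az": -60, "claw": 7.5}
    - {"x": -22, "y": -28, "z": -7.3, "ax": 0, "ay": 0, "az": -60, "claw": 7.5}
    - {"x": -22, "y": -28, "z": -7.3, "ax": 0, "ay": 0, "az": -60, "claw": 7.5}
    - {"x": -22, "y": -28, "z": -7.3, "ax": 0, "ay": 0, "az": -60, "claw": 7.5}
    - {"x": -22, "y": -28, "z": -7.3, "ax": 0, "ay": 0, "az": -60, "claw": 7.5}
    - {"x": -22, "y": -28, "z": -7.3, "ax": 0, "ay": 0, "az": -60, "claw": 7.5}
    - {"x": -22, "y": -28, "z": -7.3, "ax": 0, "ay": 0, "az": -60, "claw": 7.5}
  newtons: 15

```text
time_s: 1.1
tcp_pos: [0.463, -0.3432, 0.3759]
eef_rot: [-0.001, 0.999, -0.048, 0.001]
ft_force: [0.9, -0.5, -0.2]
width: 0.804
```

```bash
python3 - <<'E'
from h import *
plan([(.633,-.03,.20,55)])
E
```

```text
t 1.1 tcp [ 0.463 -0.343  0.376] az -5.6 q7 0.29 F [ 0.9 -0.5 -0.2] w 74.7
 call 0 xyz [ 13.9 -32.8  11.2] turn [ -0.1  -0.1 -60.6]
```

carry_out:
  motion:
    - {"x": 13.9, "y": -32.8, "z": 5, "ax": 0, "ay": 0, "az": -60.6, "claw": 7.5}
    - {"x": 13.9, "y": -32.8, "z": 5, "ax": 0, "ay": 0, "az": -60.6, "claw": 7.5}
    - {"x": 13.9, "y": -32.8, "z": 5, "ax": 0, "ay": 0, "az": -60.6, "claw": 7.5}
    - {"x": 13.9, "y": -32.8, "z": 5, "ax": 0, "ay": 0, "az": -60.6, "claw": 7.5}
    - {"x": 13.9, "y": -32.8, "z": 5, "ax": 0, "ay": 0, "az": -60.6, "claw": 7.5}
    - {"x": 13.9, "y": -32.8, "z": 5, "ax": 0, "ay": 0, "az": -60.6, "claw": 7.5}
    - {"x": 13.9, "y": -32.8, "z": 5, "ax": 0, "ay": 0, "az": -60.6, "claw": 7.5}
    - {"x": 13.9, "y": -32.8, "z": 11.2, "ax": 0, "ay": 0, "az": -60.6, "claw": 7.5}
    - {"x": 13.9, "y": -32.8, "z": 11.2, "ax": 0, "ay": 0, "az": -60.6, "claw": 7.5}
    - {"x": 13.9, "y": -32.8, "z": 11.2, "ax": 0, "ay": 0, "az": -60.6, "claw": 7.5}
    - {"x": 13.9, "y": -32.8, "z": 11.2, "ax": 0, "ay": 0, "az": -60.6, "claw": 7.5}
    - {"x": 13.9, "y": -32.8, "z": 11.2, "ax": 0, "ay": 0, "az": -60.6, "claw": 7.5}

```text
time_s: 2.1
tcp_pos: [0.6333, -0.0386, 0.2633]
eef_rot: [-0.0, 0.89, 0.456, -0.001]
ft_force: [-0.1, -0.5, 0.2]
width: 0.803
```

```bash
python3 - <<'E'
from h import *
plan([(.633,-.03,.05,55)],[(.633,-.03,.2,55),(.5408,.4063,.2,47)],[(.5408,.4063,.1005,47)],[(.5408,.4063,.25,47),(.5356,-.1296,.25,35)])
snap("side","s1",(200,150,400,275),4)
E
```

```text
t 2.1 tcp [ 0.633 -0.039  0.263] az 54.3 q7 0.52 F [-0.1 -0.5  0.2] w 74.7
 call 0 xyz [ 0.7 -0.5 14.8] turn [-0.1  0.1 -0.7]
 call 1 xyz [  0.   0. -15.] turn [0. 0. 0.]
 call 1 xyz [ 30.5 -32.6 -15. ] turn [0. 0. 8.]
 call 2 xyz [ 0.  0. 10.] turn [0. 0. 0.]
 call 3 xyz [  0.   0. -15.] turn [0. 0. 0.]
 call 3 xyz [-39.5  36.2 -15. ] turn [ 0.  0. 12.]
```

View pics/s1.png

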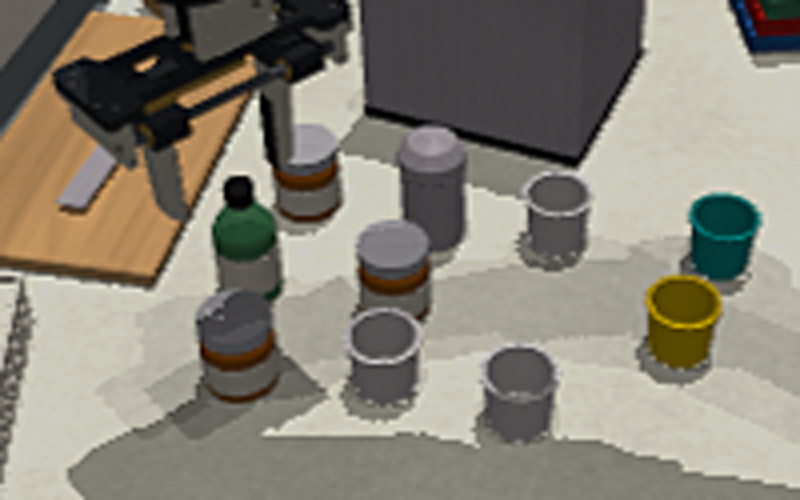

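carry_out:
  motion:
    - {"x": 0.5, "y": -0.4, "z": 0, "ax": 0, "ay": 0, "az": 0, "claw": 7.8}
    - {"x": 0.5, "y": -0.4, "z": 5, "ax": 0, "ay": 0, "az": 0, "claw": 7.8}
    - {"x": 0.5, "y": -0.4, "z": 8, "ax": 0, "ay": 0, "az": 0, "claw": 7.8}
    - {"x": 0.5, "y": -0.4, "z": 11, "ax": 0, "ay": 0, "az": 0, "claw": 7.8}
    - {"x": 0.5, "y": -0.4, "z": 13, "ax": 0, "ay": 0, "az": 0, "claw": 7.8}
    - {"x": 0.5, "y": -0.4, "z": 14.8, "ax": 0, "ay": 0, "az": 0, "claw": 7.8}
    - {"x": 0.5, "y": -0.4, "z": 14.8, "ax": 0, "ay": 0, "az": 0, "claw": 7.8}
    - {"x": 0.5, "y": -0.4, "z": 14.8, "ax": 0, "ay": 0, "az": 0, "claw": 7.8}
    - {"x": 0.5, "y": -0.4, "z": 14.8, "ax": 0, "ay": 0, "az": 0, "claw": 5}
    - {"x": 0.5, "y": -0.4, "z": 14.8, "ax": 0, "ay": 0, "az": 0, "claw": 5}
    - {"x": 0.5, "y": -0.4, "z": 14.8, "ax": 0, "ay": 0, "az": 0, "claw": 5}
    - {"x": 0.5, "y": -0.4, "z": 14.8, "ax": 0, "ay": 0, "az": 0, "claw": 5}

```text
time_s: 3.15
tcp_pos: [0.6344, -0.0308, 0.1173]
eef_rot: [0.0, 0.889, 0.457, 0.002]
ft_force: [0.8, 1.0, 8.8]
width: 0.614
```

```bash
python3 - <<'E'
from h import *
plan([(.633,-.03,.2,55),(.5408,.4063,.2,47)],[(.5408,.4063,.1005,47)],[(.5408,.4063,.25,47),(.5356,-.1296,.25,35)])
E
```

```text
t 3.1 tcp [ 0.634 -0.031  0.117] az 54.4 q7 0.37 F [0.8 1.  8.8] w 57.1
 call 0 xyz [  0.   -0.1 -14.8] turn [ 0.1 -0.2 -0.6]
 call 0 xyz [ 30.1 -33.  -14.8] turn [ 0.1 -0.2  7.4]
 call 1 xyz [ 0.  0. 10.] turn [0. 0. 0.]
 call 2 xyz [  0.   0. -15.] turn [0. 0. 0.]
 call 2 xyz [-39.5  36.2 -15. ] turn [ 0.  0. 12.]
```

carry_out:
  motion:
    - {"x": 0, "y": 0, "z": -4, "ax": 0, "ay": 0, "az": 0, "claw": 5}
    - {"x": 0, "y": 0, "z": -8, "ax": 0, "ay": 0, "az": 0, "claw": 5}
    - {"x": 0, "y": 0, "z": -12, "ax": 0, "ay": 0, "az": 0, "claw": 5}
    - {"x": 30.1, "y": -33, "z": -14.8, "ax": 0, "ay": 0, "az": 7.4, "claw": 5}
    - {"x": 30.1, "y": -33, "z": -14.8, "ax": 0, "ay": 0, "az": 7.4, "claw": 5}
    - {"x": 30.1, "y": -33, "z": -14.8, "ax": 0, "ay": 0, "az": 7.4, "claw": 5}
    - {"x": 30.1, "y": -33, "z": -14.8, "ax": 0, "ay": 0, "az": 7.4, "claw": 5}
    - {"x": 30.1, "y": -33, "z": -14.8, "ax": 0, "ay": 0, "az": 7.4, "claw": 5}
    - {"x": 30.1, "y": -33, "z": -14.8, "ax": 0, "ay": 0, "az": 7.4, "claw": 5}
    - {"x": 30.1, "y": -33, "z": -14.8, "ax": 0, "ay": 0, "az": 7.4, "claw": 5}
    - {"x": 30.1, "y": -33, "z": -14.8, "ax": 0, "ay": 0, "az": 7.4, "claw": 5}
    - {"x": 30.1, "y": -33, "z": -14.8, "ax": 0, "ay": 0, "az": 7.4, "claw": 5}
  newtons: 15

```text
time_s: 4.15
tcp_pos: [0.5541, 0.3359, 0.2593]
eef_rot: [0.0, 0.917, 0.399, -0.0]
ft_force: [1.3, -0.6, -3.0]
width: 0.612
```

```bash
python3 - <<'E'
from h import *
plan([(.5408,.4063,.2,47),(.5408,.4063,.103,47)],[(.5408,.4063,.25,47),(.5356,-.1296,.25,35)])
E
```

```text
t 4.2 tcp [0.554 0.336 0.259] az 47.0 q7 -0.18 F [ 1.3 -0.6 -3. ] w 57.0
 call 0 xyz [ 4.2 -5.8 -0.6] turn [0.  0.1 0. ]
 call 0 xyz [ 4.3 -5.8  9.1] turn [0.  0.1 0. ]
 call 1 xyz [  0.    0.  -14.7] turn [0. 0. 0.]
 call 1 xyz [-39.5  36.2 -14.7] turn [ 0.  0. 12.]
```

carry_out:
  motion:
    - {"x": 4.3, "y": -5.8, "z": 0, "ax": 0, "ay": 0, "az": 0, "claw": 5}
    - {"x": 4.3, "y": -5.8, "z": 0, "ax": 0, "ay": 0, "az": 0, "claw": 5}
    - {"x": 4.3, "y": -5.8, "z": 3, "ax": 0, "ay": 0, "az": 0, "claw": 5}
    - {"x": 4.3, "y": -5.8, "z": 6, "ax": 0, "ay": 0, "az": 0, "claw": 5}
    - {"x": 4.3, "y": -5.8, "z": 7, "ax": 0, "ay": 0, "az": 0, "claw": 5}
    - {"x": 4.3, "y": -5.8, "z": 7, "ax": 0, "ay": 0, "az": 0, "claw": 5}
    - {"x": 4.3, "y": -5.8, "z": 7, "ax": 0, "ay": 0, "az": 0, "claw": 5}

```text
time_s: 4.73
tcp_pos: [0.5421, 0.4051, 0.1893]
eef_rot: [0.0, 0.917, 0.399, -0.001]
ft_force: [0.9, -0.5, -2.4]
width: 0.614
```

```bash
python3 - <<'E'
from h import *
plan([(.5408,.4063,.103,47)])
plan([(.5408,.4063,.1025,47)],[(.5408,.4063,.25,47),(.5356,-.1296,.25,35)])
E
```

```text
t 4.7 tcp [0.542 0.405 0.189] az 47.0 q7 -0.31 F [ 0.9 -0.5 -2.4] w 57.1
 call 0 xyz [ 0.  -0.2  2.1] turn [ 0.   0.1 -0. ]
t 4.7 tcp [0.542 0.405 0.189] az 47.0 q7 -0.31 F [ 0.9 -0.5 -2.4] w 57.1
 call 0 xyz [ 0.  -0.2  2.2] turn [ 0.   0.1 -0. ]
 call 1 xyz [  0.    0.  -14.8] turn [0. 0. 0.]
 call 1 xyz [-39.5  36.2 -14.8] turn [ 0.  0. 12.]
```

carry_out:
  motion:
    - {"x": 0, "y": 0, "z": 1.2, "ax": 0, "ay": 0, "az": 0, "claw": 5}
    - {"x": 0, "y": 0, "z": 2.2, "ax": 0, "ay": 0, "az": 0, "claw": 5}
    - {"x": 0, "y": 0, "z": 2.2, "ax": 0, "ay": 0, "az": 0, "claw": 5}
    - {"x": 0, "y": 0, "z": 2.2, "ax": 0, "ay": 0, "az": 0, "claw": 5}
    - {"x": 0, "y": 0, "z": 2.2, "ax": 0, "ay": 0, "az": 0, "claw": 7.6}
    - {"x": 0, "y": 0, "z": 2.2, "ax": 0, "ay": 0, "az": 0, "claw": 7.6}
    - {"x": 0, "y": 0, "z": 2.2, "ax": 0, "ay": 0, "az": 0, "claw": 7.6}
    - {"x": 0, "y": 0, "z": 0, "ax": 0, "ay": 0, "az": 0, "claw": 7.6}
    - {"x": 0, "y": 0, "z": -4, "ax": 0, "ay": 0, "az": 0, "claw": 7.6}
    - {"x": 0, "y": 0, "z": -8, "ax": 0, "ay": 0, "az": 0, "claw": 7.6}
    - {"x": 0, "y": 0, "z": -8, "ax": 0, "ay": 0, "az": 0, "claw": 7.6}

```text
time_s: 5.65
tcp_pos: [0.5435, 0.4082, 0.2772]
eef_rot: [-0.002, 0.917, 0.399, 0.005]
ft_force: [0.7, 0.7, -0.3]
width: 0.816
```

```bash
python3 - <<'E'
from h import *
f=look([k for k in TPL if k!="jarA"])
c=np.array([.5408,.4063,.116]);print(proj("top",c),proj("side",c))
cv2.imwrite("pics/t2.png",f)
plan([(.5356,-.1296,.22,35)],[(.5356,-.1296,.05,35)],[(.5356,-.1296,.2,35),(.6079,.3322,.2,42)],[(.6079,.3322,.1025,42)],[(.6079,.3322,.2,42)])
E
```

```text
jarB moved px 0 0 score 1.0
jarC moved px 0 0 score 1.0
potA moved px 0 0 score 1.0
potB moved px 0 0 score 1.0
potC moved px 0 0 score 1.0
dredger moved px 0 0 score 1.0
essence moved px 0 0 score 1.0
[171.40037687 178.05828543] [226.65795864 371.63943947]
t 5.7 tcp [0.543 0.407 0.274] az 47.0 q7 -0.26 F [-0.3 -1.1 -1.3] w 76.3
 call 0 xyz [-39.8  36.1  -1.4] turn [ 0.  -0.4 12. ]
 call 1 xyz [ 0.  0. 17.] turn [0. 0. 0.]
 call 2 xyz [  0.   0. -15.] turn [0. 0. 0.]
 call 2 xyz [ 32.4 -33.7 -15. ] turn [ 0.  0. -7.]
 call 3 xyz [0.  0.  9.8] turn [0. 0. 0.]
 call 4 xyz [ 0.   0.  -9.8] turn [0. 0. 0.]
```

View pics/t2.png

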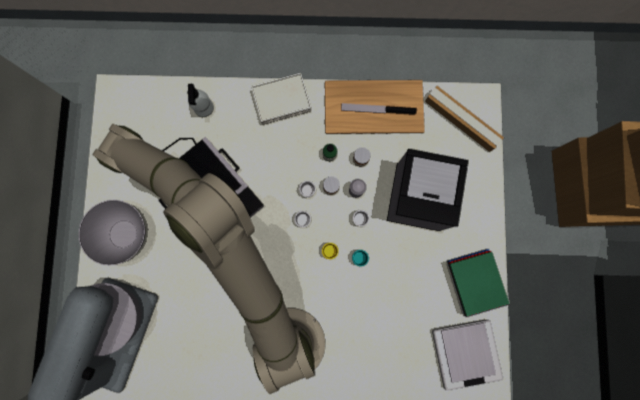

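carry_out:
  motion:
    - {"x": -39.8, "y": 36.1, "z": -1.4, "ax": 0, "ay": 0, "az": 17, "claw": 7.6}
    - {"x": -39.8, "y": 36.1, "z": -1.4, "ax": 0, "ay": 0, "az": 17, "claw": 7.6}
    - {"x": -39.8, "y": 36.1, "z": -1.4, "ax": 0, "ay": 0, "az": 17, "claw": 7.6}
    - {"x": -39.8, "y": 36.1, "z": -1.4, "ax": 0, "ay": 0, "az": 17, "claw": 7.6}
    - {"x": -39.8, "y": 36.1, "z": -1.4, "ax": 0, "ay": 0, "az": 17, "claw": 7.6}
    - {"x": -39.8, "y": 36.1, "z": -1.4, "ax": 0, "ay": 0, "az": 17, "claw": 7.6}
    - {"x": -39.8, "y": 36.1, "z": -1.4, "ax": 0, "ay": 0, "az": 17, "claw": 7.6}
    - {"x": -39.8, "y": 36.1, "z": -1.4, "ax": 0, "ay": 0, "az": 17, "claw": 7.6}
    - {"x": -39.8, "y": 36.1, "z": -1.4, "ax": 0, "ay": 0, "az": 17, "claw": 7.6}
    - {"x": -39.8, "y": 36.1, "z": -1.4, "ax": 0, "ay": 0, "az": 17, "claw": 7.6}
    - {"x": -39.8, "y": 36.1, "z": -1.4, "ax": 0, "ay": 0, "az": 17, "claw": 7.6}
    - {"x": -39.8, "y": 36.1, "z": -1.4, "ax": 0, "ay": 0, "az": 17, "claw": 7.6}

```text
time_s: 6.7
tcp_pos: [0.5346, -0.0962, 0.2818]
eef_rot: [-0.0, 0.966, 0.259, -0.0]
ft_force: [-0.3, 0.0, -0.4]
width: 0.816
```

```bash
python3 - <<'E'
from h import *
plan([(.5356,-.1296,.2,30),(.5356,-.1296,.0515,30)],[(.5356,-.1296,.2,30),(.6079,.3322,.2,42)],[(.6079,.3322,.1025,42)],[(.6079,.3322,.2,42)])
# check jar A on the glass, arm may occlude
f=snap("side",None); g=snap("top",None)
cv2.imwrite("pics/t3.png",np.hstack([crop(g,(140,130,270,255),3.1),crop(f,(160,270,360,395),2)[:388]]) if 0 else crop(f,(160,270,360,395),3))
E
```

```text
t 6.7 tcp [ 0.535 -0.096  0.282] az 30.0 q7 0.29 F [-0.3  0.  -0.4] w 75.9
 call 0 xyz [-1.6  2.9  1.7] turn [-0.  0.  0.]
 call 0 xyz [-1.6  2.9 16.5] turn [-0.  0.  0.]
 call 1 xyz [  0.    0.  -14.8] turn [0. 0. 0.]
 call 1 xyz [ 29.4 -36.4 -14.8] turn [  0.   0. -12.]
 call 2 xyz [0.  0.  9.8] turn [0. 0. 0.]
 call 3 xyz [ 0.   0.  -9.8] turn [0. 0. 0.]
```

View pics/t3.png

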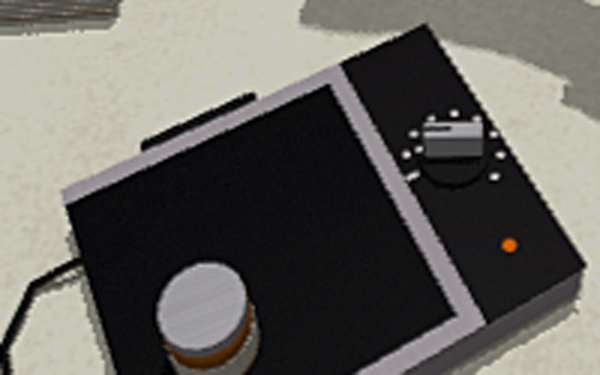

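Jar A stands on the glass: its lid is at about (228,372), against a prediction of (227,372). The dial's pointer is on the first dot.

carry_out:
  motion:
    - {"x": -1.6, "y": 2.9, "z": 1, "ax": 0, "ay": 0, "az": 0, "claw": 7.8}
    - {"x": -1.6, "y": 2.9, "z": 4, "ax": 0, "ay": 0, "az": 0, "claw": 7.8}
    - {"x": -1.6, "y": 2.9, "z": 8, "ax": 0, "ay": 0, "az": 0, "claw": 7.8}
    - {"x": -1.6, "y": 2.9, "z": 12, "ax": 0, "ay": 0, "az": 0, "claw": 7.8}
    - {"x": -1.6, "y": 2.9, "z": 15, "ax": 0, "ay": 0, "az": 0, "claw": 7.8}
    - {"x": -1.6, "y": 2.9, "z": 16.5, "ax": 0, "ay": 0, "az": 0, "claw": 7.8}
    - {"x": -1.6, "y": 2.9, "z": 16.5, "ax": 0, "ay": 0, "az": 0, "claw": 7.8}
    - {"x": -1.6, "y": 2.9, "z": 16.5, "ax": 0, "ay": 0, "az": 0, "claw": 5}
    - {"x": -1.6, "y": 2.9, "z": 16.5, "ax": 0, "ay": 0, "az": 0, "claw": 5}
    - {"x": -1.6, "y": 2.9, "z": 16.5, "ax": 0, "ay": 0, "az": 0, "claw": 5}
    - {"x": -1.6, "y": 2.9, "z": 16.5, "ax": 0, "ay": 0, "az": 0, "claw": 5}
    - {"x": -1.6, "y": 2.9, "z": 16.5, "ax": 0, "ay": 0, "az": 0, "claw": 5}

```text
time_s: 7.8
tcp_pos: [0.5369, -0.1272, 0.1186]
eef_rot: [0.0, 0.966, 0.259, 0.002]
ft_force: [2.1, 1.3, 5.6]
width: 0.613
```

carry_out:
  motion:
    - {"x": 0, "y": 0, "z": -4, "ax": 0, "ay": 0, "az": 0, "claw": 5}
    - {"x": 0, "y": 0, "z": -8, "ax": 0, "ay": 0, "az": 0, "claw": 5}
    - {"x": 0, "y": 0, "z": -12, "ax": 0, "ay": 0, "az": 0, "claw": 5}
    - {"x": 29.4, "y": -36.4, "z": -14.8, "ax": 0, "ay": 0, "az": -12, "claw": 5}
    - {"x": 29.4, "y": -36.4, "z": -14.8, "ax": 0, "ay": 0, "az": -12, "claw": 5}
    - {"x": 29.4, "y": -36.4, "z": -14.8, "ax": 0, "ay": 0, "az": -12, "claw": 5}
    - {"x": 29.4, "y": -36.4, "z": -14.8, "ax": 0, "ay": 0, "az": -12, "claw": 5}
    - {"x": 29.4, "y": -36.4, "z": -14.8, "ax": 0, "ay": 0, "az": -12, "claw": 5}
    - {"x": 29.4, "y": -36.4, "z": -14.8, "ax": 0, "ay": 0, "az": -12, "claw": 5}
    - {"x": 29.4, "y": -36.4, "z": -14.8, "ax": 0, "ay": 0, "az": -12, "claw": 5}
    - {"x": 29.4, "y": -36.4, "z": -14.8, "ax": 0, "ay": 0, "az": -12, "claw": 5}
    - {"x": 29.4, "y": -36.4, "z": -14.8, "ax": 0, "ay": 0, "az": -12, "claw": 5}

```text
time_s: 8.8
tcp_pos: [0.5934, 0.2439, 0.2599]
eef_rot: [0.0, 0.934, 0.358, -0.0]
ft_force: [1.1, -0.7, -3.6]
width: 0.615
```

```bash
python3 - <<'E'
from h import *
plan([(.6079,.3322,.13,42),(.6079,.3322,.1025,42)],[(.6079,.3322,.2,42),(.6437,-.2335,.22,50)],[(.6437,-.2335,.05,50)])
E
```

```text
t 8.8 tcp [0.593 0.244 0.26 ] az 42.0 q7 -0.1 F [ 1.1 -0.7 -3.6] w 57.2
 call 0 xyz [ 7.  -5.6  6.5] turn [ 0.   0.1 -0. ]
 call 0 xyz [ 7.  -5.6  9.2] turn [ 0.   0.1 -0. ]
 call 1 xyz [ 0.   0.  -9.8] turn [0. 0. 0.]
 call 1 xyz [-35.2  44.4 -11.8] turn [ 0.  0. -8.]
 call 2 xyz [ 0.  0. 17.] turn [0. 0. 0.]
```

carry_out:
  motion:
    - {"x": 7, "y": -5.6, "z": 0, "ax": 0, "ay": 0, "az": 0, "claw": 5}
    - {"x": 7, "y": -5.6, "z": 0, "ax": 0, "ay": 0, "az": 0, "claw": 5}
    - {"x": 7, "y": -5.6, "z": 0, "ax": 0, "ay": 0, "az": 0, "claw": 5}
    - {"x": 7, "y": -5.6, "z": 3, "ax": 0, "ay": 0, "az": 0, "claw": 5}
    - {"x": 7, "y": -5.6, "z": 6, "ax": 0, "ay": 0, "az": 0, "claw": 5}
    - {"x": 7, "y": -5.6, "z": 8, "ax": 0, "ay": 0, "az": 0, "claw": 5}
    - {"x": 7, "y": -5.6, "z": 9, "ax": 0, "ay": 0, "az": 0, "claw": 5}
    - {"x": 7, "y": -5.6, "z": 9.1, "ax": 0, "ay": 0, "az": 0, "claw": 5}
    - {"x": 7, "y": -5.6, "z": 9.1, "ax": 0, "ay": 0, "az": 0, "claw": 5}
    - {"x": 7, "y": -5.6, "z": 9.1, "ax": 0, "ay": 0, "az": 0, "claw": 7.4}
    - {"x": 7, "y": -5.6, "z": 9.1, "ax": 0, "ay": 0, "az": 0, "claw": 7.4}
    - {"x": 7, "y": -5.6, "z": 9.1, "ax": 0, "ay": 0, "az": 0, "claw": 7.4}

```text
time_s: 9.8
tcp_pos: [0.6089, 0.3312, 0.1699]
eef_rot: [-0.0, 0.934, 0.358, 0.001]
ft_force: [-0.2, 0.8, -0.2]
width: 0.771
```

```bash
python3 - <<'E'
from h import *
plan([(.6079,.3322,.22,42),(.6437,-.2335,.22,50)],[(.6437,-.2335,.05,50)])
look([k for k in TPL if k not in("jarA","jarB")])
E
```

```text
t 9.8 tcp [0.609 0.331 0.17 ] az 42.0 q7 -0.24 F [-0.2  0.8 -0.2] w 71.7
 call 0 xyz [  0.   -0.1 -11.5] turn [ 0.  -0.1  0. ]
 call 0 xyz [-35.2  44.3 -11.6] turn [ 0.  -0.1 -8. ]
 call 1 xyz [ 0.  0. 17.] turn [0. 0. 0.]
jarC moved px 0 0 score 1.0
potA moved px 0 0 score 1.0
potB moved px 0 0 score 0.98
potC moved px 0 0 score 1.0
dredger moved px 0 0 score 1.0
essence moved px 0 0 score 1.0
```

carry_out:
  motion:
    - {"x": 0, "y": 0, "z": -4, "ax": 0, "ay": 0, "az": 0, "claw": 7.6}
    - {"x": 0, "y": 0, "z": -8, "ax": 0, "ay": 0, "az": 0, "claw": 7.6}
    - {"x": -35.2, "y": 44.3, "z": -11.6, "ax": 0, "ay": 0, "az": 5, "claw": 7.6}
    - {"x": -35.2, "y": 44.3, "z": -11.6, "ax": 0, "ay": 0, "az": 5, "claw": 7.6}
    - {"x": -35.2, "y": 44.3, "z": -11.6, "ax": 0, "ay": 0, "az": 5, "claw": 7.6}
    - {"x": -35.2, "y": 44.3, "z": -11.6, "ax": 0, "ay": 0, "az": 5, "claw": 7.6}
    - {"x": -35.2, "y": 44.3, "z": -11.6, "ax": 0, "ay": 0, "az": 5, "claw": 7.6}
    - {"x": -35.2, "y": 44.3, "z": -11.6, "ax": 0, "ay": 0, "az": 5, "claw": 7.6}
    - {"x": -35.2, "y": 44.3, "z": -11.6, "ax": 0, "ay": 0, "az": 5, "claw": 7.6}
    - {"x": -35.2, "y": 44.3, "z": -11.6, "ax": 0, "ay": 0, "az": 5, "claw": 7.6}
    - {"x": -35.2, "y": 44.3, "z": -11.6, "ax": 0, "ay": 0, "az": 5, "claw": 7.6}
    - {"x": -35.2, "y": 44.3, "z": -11.6, "ax": 0, "ay": 0, "az": 5, "claw": 7.6}

```text
time_s: 10.85
tcp_pos: [0.6341, -0.0861, 0.276]
eef_rot: [0.0, 0.948, 0.318, 0.001]
ft_force: [1.2, 0.1, -0.8]
width: 0.818
```

```bash
python3 - <<'E'
from h import *
plan([(.6437,-.2335,.22,37)])
E
```

```text
t 10.8 tcp [ 0.634 -0.086  0.276] az 37.0 q7 0.36 F [ 1.2  0.1 -0.8] w 76.1
 call 0 xyz [-8.1 12.3 -0.9] turn [ 0.1 -0.   0. ]
```

carry_out:
  motion:
    - {"x": -8.1, "y": 12.3, "z": -0.9, "ax": 0, "ay": 0, "az": 0, "claw": 7.8}
    - {"x": -8.1, "y": 12.3, "z": -0.9, "ax": 0, "ay": 0, "az": 0, "claw": 7.8}
    - {"x": -8.1, "y": 12.3, "z": -0.9, "ax": 0, "ay": 0, "az": 0, "claw": 7.8}
    - {"x": -8.1, "y": 12.3, "z": -0.9, "ax": 0, "ay": 0, "az": 0, "claw": 7.8}
    - {"x": -8.1, "y": 12.3, "z": -0.9, "ax": 0, "ay": 0, "az": 0, "claw": 7.8}
    - {"x": -8.1, "y": 12.3, "z": 3, "ax": 0, "ay": 0, "az": 0, "claw": 7.8}
    - {"x": -8.1, "y": 12.3, "z": 7, "ax": 0, "ay": 0, "az": 0, "claw": 7.8}
    - {"x": -8.1, "y": 12.3, "z": 11, "ax": 0, "ay": 0, "az": 0, "claw": 7.8}
    - {"x": -8.1, "y": 12.3, "z": 14.5, "ax": 0, "ay": 0, "az": 0, "claw": 7.8}
    - {"x": -8.1, "y": 12.3, "z": 15.7, "ax": 0, "ay": 0, "az": 0, "claw": 7.8}
    - {"x": -8.1, "y": 12.3, "z": 15.7, "ax": 0, "ay": 0, "az": 0, "claw": 7.8}
    - {"x": -8.1, "y": 12.3, "z": 15.7, "ax": 0, "ay": 0, "az": 0, "claw": 5}

```text
time_s: 11.85
tcp_pos: [0.6442, -0.2303, 0.119]
eef_rot: [-0.0, 0.948, 0.318, 0.0]
ft_force: [0.9, -0.1, 0.5]
width: 0.806
```

carry_out:
  motion:
    - {"x": 0, "y": 0, "z": 0, "ax": 0, "ay": 0, "az": 0, "claw": 5}
    - {"x": 0, "y": 0, "z": 0, "ax": 0, "ay": 0, "az": 0, "claw": 5}
    - {"x": 0, "y": 0, "z": 0, "ax": 0, "ay": 0, "az": 0, "claw": 5}
    - {"x": 0, "y": 0, "z": 0, "ax": 0, "ay": 0, "az": 0, "claw": 5}

```text
time_s: 12.18
tcp_pos: [0.6449, -0.231, 0.1205]
eef_rot: [0.001, 0.948, 0.317, 0.002]
ft_force: [-0.0, 0.6, 8.3]
width: 0.619
```

```bash
python3 - <<'E'
from h import *
plan([(.6437,-.2335,.25,37),(.5077,.3088,.22,42)],[(.5077,.3088,.103,42)])
E
```

```text
t 12.2 tcp [ 0.645 -0.231  0.12 ] az 37.0 q7 0.48 F [-0.   0.6  8.3] w 57.6
 call 0 xyz [ -0.2   0.2 -19.5] turn [ 0.2 -0.2  0. ]
 call 0 xyz [ 21.6 -51.3 -16.6] turn [ 0.2 -0.1 -5. ]
 call 1 xyz [ 0.   0.  11.7] turn [0. 0. 0.]
```

carry_out:
  motion:
    - {"x": 0, "y": 0, "z": -4, "ax": 0, "ay": 0, "az": 0, "claw": 5}
    - {"x": 0, "y": 0, "z": -8, "ax": 0, "ay": 0, "az": 0, "claw": 5}
    - {"x": 0, "y": 0, "z": -12, "ax": 0, "ay": 0, "az": 0, "claw": 5}
    - {"x": 0, "y": 0, "z": -16, "ax": 0, "ay": 0, "az": 0, "claw": 5}
    - {"x": 21.6, "y": -51.3, "z": -16.6, "ax": 0, "ay": 0, "az": -5, "claw": 5}
    - {"x": 21.6, "y": -51.3, "z": -16.6, "ax": 0, "ay": 0, "az": -5, "claw": 5}
    - {"x": 21.6, "y": -51.3, "z": -16.6, "ax": 0, "ay": 0, "az": -5, "claw": 5}
    - {"x": 21.6, "y": -51.3, "z": -16.6, "ax": 0, "ay": 0, "az": -5, "claw": 5}
    - {"x": 21.6, "y": -51.3, "z": -16.6, "ax": 0, "ay": 0, "az": -5, "claw": 5}
    - {"x": 21.6, "y": -51.3, "z": -16.6, "ax": 0, "ay": 0, "az": -5, "claw": 5}
    - {"x": 21.6, "y": -51.3, "z": -16.6, "ax": 0, "ay": 0, "az": -5, "claw": 5}
    - {"x": 21.6, "y": -51.3, "z": -16.6, "ax": 0, "ay": 0, "az": -5, "claw": 5}

```text
time_s: 13.18
tcp_pos: [0.5608, 0.0936, 0.2825]
eef_rot: [0.0, 0.934, 0.358, 0.0]
ft_force: [0.1, 0.8, -2.5]
width: 0.617
```

```bash
python3 - <<'E'
from h import *
plan([(.5077,.3088,.22,42)])
E
```

```text
t 13.2 tcp [0.561 0.094 0.282] az 42.0 q7 0.11 F [ 0.1  0.8 -2.5] w 57.3
 call 0 xyz [ 10.5 -19.5  -0.3] turn [ 0.1 -0.  -0. ]
```

carry_out:
  motion:
    - {"x": 10.5, "y": -19.5, "z": 0, "ax": 0, "ay": 0, "az": 0, "claw": 5}
    - {"x": 10.5, "y": -19.5, "z": 0, "ax": 0, "ay": 0, "az": 0, "claw": 5}
    - {"x": 10.5, "y": -19.5, "z": 0, "ax": 0, "ay": 0, "az": 0, "claw": 5}
    - {"x": 10.5, "y": -19.5, "z": 0, "ax": 0, "ay": 0, "az": 0, "claw": 5}
    - {"x": 10.5, "y": -19.5, "z": 0, "ax": 0, "ay": 0, "az": 0, "claw": 5}
    - {"x": 10.5, "y": -19.5, "z": 0, "ax": 0, "ay": 0, "az": 0, "claw": 5}
    - {"x": 10.5, "y": -19.5, "z": 0, "ax": 0, "ay": 0, "az": 0, "claw": 5}
    - {"x": 10.5, "y": -19.5, "z": 3, "ax": 0, "ay": 0, "az": 0, "claw": 5}
    - {"x": 10.5, "y": -19.5, "z": 6, "ax": 0, "ay": 0, "az": 0, "claw": 5}
    - {"x": 10.5, "y": -19.5, "z": 8.5, "ax": 0, "ay": 0, "az": 0, "claw": 5}
    - {"x": 10.5, "y": -19.5, "z": 10, "ax": 0, "ay": 0, "az": 0, "claw": 5}
    - {"x": 10.5, "y": -19.5, "z": 10, "ax": 0, "ay": 0, "az": 0, "claw": 5}

```text
time_s: 14.18
tcp_pos: [0.5087, 0.3049, 0.1789]
eef_rot: [0.001, 0.934, 0.358, -0.002]
ft_force: [-0.3, 0.7, -2.7]
width: 0.618
```

```bash
python3 - <<'E'
from h import *
plan([(.5077,.3088,.1045,42)],[(.416,.2262,.17,11.6+90)])
plan([(.5077,.3088,.1045,42)],[(.416,.2262,.17,11.6-90)])
E
```

```text
t 14.2 tcp [0.509 0.305 0.179] az 42.0 q7 -0.36 F [-0.3  0.7 -2.7] w 57.5
 call 0 xyz [ 0.2 -0.4  0.9] turn [ 0.   0.3 -0. ]
 call 1 xyz [-12.3   0.   -6.6] turn [  0.    0.  -59.6]
t 14.2 tcp [0.509 0.305 0.179] az 42.0 q7 -0.36 F [-0.3  0.7 -2.7] w 57.5
 call 0 xyz [ 0.2 -0.4  0.9] turn [ 0.   0.3 -0. ]
 call 1 xyz [-12.3   0.   -6.6] turn [  0.    0.  120.4]
```

carry_out:
  motion:
    - {"x": 0.2, "y": -0.4, "z": 0, "ax": 0, "ay": 0, "az": 0, "claw": 5}
    - {"x": 0.2, "y": -0.4, "z": 0.9, "ax": 0, "ay": 0, "az": 0, "claw": 5}
    - {"x": 0.2, "y": -0.4, "z": 0.9, "ax": 0, "ay": 0, "az": 0, "claw": 5}
    - {"x": 0.2, "y": -0.4, "z": 0.9, "ax": 0, "ay": 0, "az": 0, "claw": 5}
    - {"x": 0.2, "y": -0.4, "z": 0.9, "ax": 0, "ay": 0, "az": 0, "claw": 7.4}
    - {"x": 0.2, "y": -0.4, "z": 0.9, "ax": 0, "ay": 0, "az": 0, "claw": 7.4}
    - {"x": 0.2, "y": -0.4, "z": 0.9, "ax": 0, "ay": 0, "az": 0, "claw": 7.4}
    - {"x": 0.2, "y": -0.4, "z": 0.9, "ax": 0, "ay": 0, "az": 0, "claw": 7.4}
    - {"x": 0.2, "y": -0.4, "z": -2, "ax": 0, "ay": 0, "az": 0, "claw": 7.4}
    - {"x": 0.2, "y": -0.4, "z": -6, "ax": 0, "ay": 0, "az": 0, "claw": 7.4}
    - {"x": 0.2, "y": -0.4, "z": -10, "ax": 0, "ay": 0, "az": 0, "claw": 7.4}
    - {"x": 0.2, "y": -0.4, "z": -10, "ax": 0, "ay": 0, "az": 0, "claw": 7.4}

```text
time_s: 15.18
tcp_pos: [0.5097, 0.3138, 0.2887]
eef_rot: [-0.001, 0.933, 0.359, 0.005]
ft_force: [1.4, 0.0, 0.0]
width: 0.793
```

```bash
python3 - <<'E'
from h import *
plan([(.416,.2262,.16,101.6)],[(.416,.2262,.081,101.6)])
look([k for k in TPL if "jar" not in k])
for p in((.5408,.4063,.116),(.6079,.3322,.116),(.5077,.3088,.116)): print(proj("side",p))
snap("side","s4",(160,230,360,399),3)
E
```

```text
t 15.2 tcp [0.51  0.314 0.289] az 42.0 q7 -0.27 F [1.4 0.  0. ] w 73.8
 call 0 xyz [-12.9   0.2   6.2] turn [  0.4  -0.5 -59.6]
 call 1 xyz [0.  0.  7.9] turn [0. 0. 0.]
potA moved px 0 0 score 1.0
potB moved px 0 0 score 0.98
potC moved px 0 0 score 1.0
dredger moved px 0 0 score 1.0
essence moved px 0 0 score 1.0
[226.65795864 371.63943947]
[211.14152624 330.47260614]
[259.48938388 329.95647791]
```

View pics/s4.png

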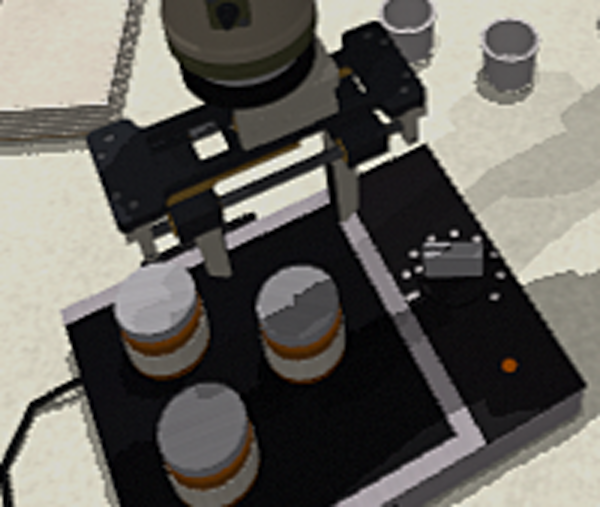

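All three jars stand on the glass and the dial is still at click 1. Next is the dial.

carry_out:
  motion:
    - {"x": -12.9, "y": 0.2, "z": 6, "ax": 0, "ay": 0, "az": -59.6, "claw": 4.2}
    - {"x": -12.9, "y": 0.2, "z": 6, "ax": 0, "ay": 0, "az": -59.6, "claw": 4.2}
    - {"x": -12.9, "y": 0.2, "z": 6, "ax": 0, "ay": 0, "az": -59.6, "claw": 4.2}
    - {"x": -12.9, "y": 0.2, "z": 6, "ax": 0, "ay": 0, "az": -59.6, "claw": 4.2}
    - {"x": -12.9, "y": 0.2, "z": 6, "ax": 0, "ay": 0, "az": -59.6, "claw": 4.2}
    - {"x": -12.9, "y": 0.2, "z": 6, "ax": 0, "ay": 0, "az": -59.6, "claw": 4.2}
    - {"x": -12.9, "y": 0.2, "z": 6, "ax": 0, "ay": 0, "az": -59.6, "claw": 4.2}
    - {"x": -12.9, "y": 0.2, "z": 6, "ax": 0, "ay": 0, "az": -59.6, "claw": 4.2}
    - {"x": -12.9, "y": 0.2, "z": 6, "ax": 0, "ay": 0, "az": -59.6, "claw": 4.2}
    - {"x": -12.9, "y": 0.2, "z": 6, "ax": 0, "ay": 0, "az": -59.6, "claw": 4.2}
    - {"x": -12.9, "y": 0.2, "z": 6, "ax": 0, "ay": 0, "az": -59.6, "claw": 4.2}
    - {"x": -12.9, "y": 0.2, "z": 6, "ax": 0, "ay": 0, "az": -59.6, "claw": 4.2}

```text
time_s: 16.28
tcp_pos: [0.4133, 0.2236, 0.221]
eef_rot: [-0.0, 0.633, 0.775, -0.001]
ft_force: [0.5, -0.4, -0.5]
width: 0.449
```

```bash
python3 - <<'E'
from h import *
plan([(.416,.2262,.082,101.6)])
E
```

```text
t 16.3 tcp [0.413 0.224 0.221] az 101.5 q7 0.46 F [ 0.5 -0.4 -0.5] w 41.8
 call 0 xyz [0.2 0.3 7.4] turn [-0.1  0.  -0.1]
```

carry_out:
  motion:
    - {"x": 0.2, "y": 0.3, "z": 2, "ax": 0, "ay": 0, "az": 0, "claw": 4.2}
    - {"x": 0.2, "y": 0.3, "z": 5, "ax": 0, "ay": 0, "az": 0, "claw": 4.2}
    - {"x": 0.2, "y": 0.3, "z": 7, "ax": 0, "ay": 0, "az": 0, "claw": 4.2}
    - {"x": 0.2, "y": 0.3, "z": 7.4, "ax": 0, "ay": 0, "az": 0, "claw": 4.2}
    - {"x": 0.2, "y": 0.3, "z": 7.4, "ax": 0, "ay": 0, "az": 0, "claw": 4.2}
    - {"x": 0.2, "y": 0.3, "z": 7.4, "ax": 0, "ay": 0, "az": 0, "claw": 1}
    - {"x": 0.2, "y": 0.3, "z": 7.4, "ax": 0, "ay": 0, "az": 0, "claw": 1}
    - {"x": 0.2, "y": 0.3, "z": 7.4, "ax": 0, "ay": 0, "az": 0, "claw": 1}
    - {"x": 0.2, "y": 0.3, "z": 7.4, "ax": 0, "ay": 0, "az": 0, "claw": 1}
    - {"x": 0.2, "y": 0.3, "z": 7.4, "ax": 0, "ay": 0, "az": 0, "claw": 1}
    - {"x": 0.2, "y": 0.3, "z": 7.4, "ax": 0, "ay": 0, "az": 0, "claw": 1}
  newtons: 12

```text
time_s: 17.2
tcp_pos: [0.4164, 0.2255, 0.1482]
eef_rot: [0.001, 0.632, 0.775, -0.0]
ft_force: [-0.5, -4.0, 7.5]
width: 0.148
```

```bash
python3 - <<'E'
from h import *
plan([(.416,.2262,.082,-18.4)])
E
```

```text
t 17.2 tcp [0.416 0.226 0.148] az 101.6 q7 0.28 F [-0.5 -4.   7.5] w 13.8
 call 0 xyz [ 0.1 -0.   0.1] turn [1.0e-01 0.0e+00 1.2e+02]
```

carry_out:
  motion:
    - {"x": 0, "y": 0, "z": 0, "ax": 0, "ay": 0, "az": 6, "claw": 1}
    - {"x": 0, "y": 0, "z": 0, "ax": 0, "ay": 0, "az": 12, "claw": 1}
    - {"x": 0, "y": 0, "z": 0, "ax": 0, "ay": 0, "az": 18, "claw": 1}
    - {"x": 0, "y": 0, "z": 0, "ax": 0, "ay": 0, "az": 24, "claw": 1}
    - {"x": 0, "y": 0, "z": 0, "ax": 0, "ay": 0, "az": 30, "claw": 1}
    - {"x": 0, "y": 0, "z": 0, "ax": 0, "ay": 0, "az": 36, "claw": 1}
    - {"x": 0, "y": 0, "z": 0, "ax": 0, "ay": 0, "az": 42, "claw": 1}
    - {"x": 0, "y": 0, "z": 0, "ax": 0, "ay": 0, "az": 48, "claw": 1}
    - {"x": 0, "y": 0, "z": 0, "ax": 0, "ay": 0, "az": 54, "claw": 1}
    - {"x": 0, "y": 0, "z": 0, "ax": 0, "ay": 0, "az": 60, "claw": 1}
    - {"x": 0, "y": 0, "z": 0, "ax": 0, "ay": 0, "az": 60, "claw": 1}
    - {"x": 0, "y": 0, "z": 0, "ax": 0, "ay": 0, "az": 60, "claw": 1}

```text
time_s: 18.2
tcp_pos: [0.4167, 0.227, 0.1481]
eef_rot: [-0.0, 0.934, 0.357, 0.001]
ft_force: [2.1, 0.6, 4.6]
width: 0.154
```

```bash
python3 - <<'E'
from h import *
plan([(.416,.2262,.082,-18.4)])
E
```

```text
t 18.2 tcp [0.417 0.227 0.148] az 41.8 q7 -0.47 F [2.1 0.6 4.6] w 14.3
 call 0 xyz [-0.1  0.   0.1] turn [-0.  -0.1 60.2]
```

carry_out:
  motion:
    - {"x": 0, "y": 0, "z": 0, "ax": 0, "ay": 0, "az": 6, "claw": 1}
    - {"x": 0, "y": 0, "z": 0, "ax": 0, "ay": 0, "az": 12, "claw": 1}
    - {"x": 0, "y": 0, "z": 0, "ax": 0, "ay": 0, "az": 18, "claw": 1}
    - {"x": 0, "y": 0, "z": 0, "ax": 0, "ay": 0, "az": 24, "claw": 1}
    - {"x": 0, "y": 0, "z": 0, "ax": 0, "ay": 0, "az": 30, "claw": 1}
    - {"x": 0, "y": 0, "z": 0, "ax": 0, "ay": 0, "az": 36, "claw": 1}
    - {"x": 0, "y": 0, "z": 0, "ax": 0, "ay": 0, "az": 42, "claw": 1}
    - {"x": 0, "y": 0, "z": 0, "ax": 0, "ay": 0, "az": 48, "claw": 1}
    - {"x": 0, "y": 0, "z": 0, "ax": 0, "ay": 0, "az": 54, "claw": 1}
    - {"x": 0, "y": 0, "z": 0, "ax": 0, "ay": 0, "az": 60, "claw": 1}
    - {"x": 0, "y": 0, "z": 0, "ax": 0, "ay": 0, "az": 60, "claw": 1}
    - {"x": 0, "y": 0, "z": 0, "ax": 0, "ay": 0, "az": 60, "claw": 1}

```text
time_s: 19.2
tcp_pos: [0.4184, 0.2273, 0.1481]
eef_rot: [-0.002, 0.987, -0.158, 0.002]
ft_force: [7.5, 0.3, 0.4]
width: 0.147
```

carry_out:
  motion:
    - {"x": 0, "y": 0, "z": 0, "ax": 0, "ay": 0, "az": 0, "claw": 4}
    - {"x": 0, "y": 0, "z": 0, "ax": 0, "ay": 0, "az": 0, "claw": 4}
    - {"x": 0, "y": 0, "z": 0, "ax": 0, "ay": 0, "az": 0, "claw": 4}
    - {"x": 0, "y": 0, "z": 0, "ax": 0, "ay": 0, "az": 0, "claw": 4}
    - {"x": 0, "y": 0, "z": 0, "ax": 0, "ay": 0, "az": 0, "claw": 4}
    - {"x": 0, "y": 0, "z": -2, "ax": 0, "ay": 0, "az": 0, "claw": 4}
    - {"x": 0, "y": 0, "z": -6, "ax": 0, "ay": 0, "az": 0, "claw": 4}
    - {"x": 0, "y": 0, "z": -10, "ax": 0, "ay": 0, "az": 0, "claw": 4}
    - {"x": 0, "y": 0, "z": -12, "ax": 0, "ay": 0, "az": 0, "claw": 7}
    - {"x": 0, "y": 0, "z": -12, "ax": 0, "ay": 0, "az": 0, "claw": 7}

```text
time_s: 20.03
tcp_pos: [0.4172, 0.227, 0.2717]
eef_rot: [-0.002, 0.987, -0.16, 0.002]
ft_force: [0.0, 0.8, 0.6]
width: 0.531
```

```bash
python3 - <<'E'
from h import *
plan([(.4177,-.031,.2,30)],[(.4177,-.031,.04,30)])
snap("side","s5",(240,250,360,350),5)
look([k for k in TPL if "jar" not in k])
E
```

```text
t 20.0 tcp [0.417 0.227 0.272] az -18.4 q7 -1.05 F [0.  0.8 0.6] w 49.4
 call 0 xyz [ 8.2 24.5  0.6] turn [ -0.2  -0.3 -48.4]
 call 1 xyz [ 0.  0. 16.] turn [0. 0. 0.]
potA moved px 0 0 score 1.0
potB moved px 0 0 score 1.0
potC moved px 0 0 score 1.0
dredger moved px 0 0 score 1.0
essence moved px 0 0 score 1.0
```

View pics/s5.png

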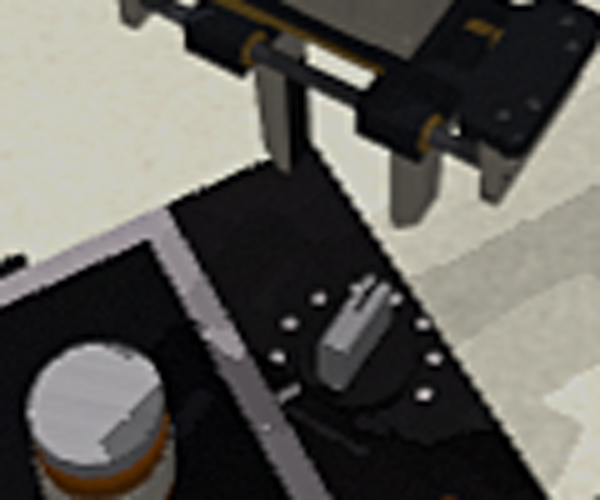

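```bash
python3 - <<'E'
from h import *
b=[onz("side",240+u/5,250+v/5,.087)[:2] for u,v in((331,349),(377,285))]
print(b,np.mean(b,0),np.degrees(np.arctan2(*(b[1]-b[0])[::-1])))
for k in range(0,9):
    a=np.radians(42-30*k); print(k,(proj("side",[.416+.0375*np.cos(a),.2262+.0375*np.sin(a),.05])-[240,250])*5)
plan([(.4177,-.031,.2,90)],[(.4177,-.031,.04,90)])
E
```

```text
[array([0.42144575, 0.24689319]), array([0.40845377, 0.21014408])] [0.41494976 0.22851863] -109.47011616867601
0 [283.93152529 392.06785847]
1 [275.3502597  355.56510631]
2 [287.94743253 320.39425586]
3 [317.5833733  295.49211578]
4 [356.39542014 286.70279445]
5 [394.7952829  296.00493246]
6 [423.26478355 321.32877707]
7 [434.16825712 356.72093663]
8 [423.76922898 393.13925145]
t 20.1 tcp [0.416 0.226 0.268] az -18.4 q7 -1.05 F [-0.3 -0.2 -0. ] w 56.8
 call 0 xyz [ 8.3 24.4  0.3] turn [ 0.000e+00 -1.000e-01 -1.084e+02]
 call 1 xyz [ 0.  0. 16.] turn [0. 0. 0.]
```

carry_out:
  motion:
    - {"x": 8.3, "y": 24.4, "z": 0, "ax": 0, "ay": 0, "az": 51.6, "claw": 7.8}
    - {"x": 8.3, "y": 24.4, "z": 0, "ax": 0, "ay": 0, "az": 51.6, "claw": 7.8}
    - {"x": 8.3, "y": 24.4, "z": 0, "ax": 0, "ay": 0, "az": 51.6, "claw": 7.8}
    - {"x": 8.3, "y": 24.4, "z": 0, "ax": 0, "ay": 0, "az": 51.6, "claw": 7.8}
    - {"x": 8.3, "y": 24.4, "z": 0, "ax": 0, "ay": 0, "az": 51.6, "claw": 7.8}
    - {"x": 8.3, "y": 24.4, "z": 0, "ax": 0, "ay": 0, "az": 51.6, "claw": 7.8}
    - {"x": 8.3, "y": 24.4, "z": 0, "ax": 0, "ay": 0, "az": 51.6, "claw": 7.8}
    - {"x": 8.3, "y": 24.4, "z": 0, "ax": 0, "ay": 0, "az": 51.6, "claw": 7.8}
    - {"x": 8.3, "y": 24.4, "z": 0, "ax": 0, "ay": 0, "az": 51.6, "claw": 7.8}
    - {"x": 8.3, "y": 24.4, "z": 0, "ax": 0, "ay": 0, "az": 51.6, "claw": 7.8}
    - {"x": 8.3, "y": 24.4, "z": 0, "ax": 0, "ay": 0, "az": 51.6, "claw": 7.8}
  newtons: 5

```text
time_s: 21.05
tcp_pos: [0.4179, -0.0298, 0.2671]
eef_rot: [0.0, 0.821, -0.571, -0.001]
ft_force: [-0.0, 0.8, 0.2]
width: 0.839
```

```bash
python3 - <<'E'
from h import *
plan([(.419,-.031,.04,-70)],[(.419,-.031,.33,-70),(.5055,-.4420,.33,-99.6)])
E
```

```text
t 21.1 tcp [ 0.418 -0.03   0.267] az -69.7 q7 -1.21 F [-0.   0.8  0.2] w 78.0
 call 0 xyz [ 0.2 -0.1 16.2] turn [0.1 0.  0.3]
 call 1 xyz [  0.   0. -29.] turn [0. 0. 0.]
 call 1 xyz [ 41.6   5.9 -29. ] turn [ 0.   0.  29.6]
```

carry_out:
  motion:
    - {"x": 0.1, "y": 0, "z": 4, "ax": 0, "ay": 0, "az": 0, "claw": 7.8}
    - {"x": 0.1, "y": 0, "z": 8, "ax": 0, "ay": 0, "az": 0, "claw": 7.8}
    - {"x": 0.1, "y": 0, "z": 12, "ax": 0, "ay": 0, "az": 0, "claw": 7.8}
    - {"x": 0.1, "y": 0, "z": 15, "ax": 0, "ay": 0, "az": 0, "claw": 7.8}
    - {"x": 0.1, "y": 0, "z": 16.2, "ax": 0, "ay": 0, "az": 0, "claw": 7.8}
    - {"x": 0.1, "y": 0, "z": 16.2, "ax": 0, "ay": 0, "az": 0, "claw": 7.8}
    - {"x": 0.1, "y": 0, "z": 16.2, "ax": 0, "ay": 0, "az": 0, "claw": 5}
    - {"x": 0.1, "y": 0, "z": 16.2, "ax": 0, "ay": 0, "az": 0, "claw": 5}
    - {"x": 0.1, "y": 0, "z": 16.2, "ax": 0, "ay": 0, "az": 0, "claw": 5}
    - {"x": 0.1, "y": 0, "z": 16.2, "ax": 0, "ay": 0, "az": 0, "claw": 5}
    - {"x": 0.1, "y": 0, "z": 16.2, "ax": 0, "ay": 0, "az": 0, "claw": 5}
    - {"x": 0.1, "y": 0, "z": 16.2, "ax": 0, "ay": 0, "az": 0, "claw": 5}

```text
time_s: 22.05
tcp_pos: [0.4184, -0.0313, 0.1055]
eef_rot: [-0.0, 0.82, -0.572, -0.0]
ft_force: [0.2, 0.8, 0.5]
width: 0.582
```

```bash
python3 - <<'E'
from h import *
plan([(.419,-.031,.33,-70),(.5055,-.4420,.33,-99.6)])
E
```

```text
t 22.1 tcp [ 0.418 -0.031  0.105] az -69.8 q7 -2.08 F [0.2 0.8 0.5] w 54.1
 call 0 xyz [ -0.   -0.1 -29. ] turn [0.  0.  0.2]
 call 0 xyz [ 41.5   6.  -29. ] turn [ 0.   0.  29.8]
```

carry_out:
  motion:
    - {"x": 0, "y": 0, "z": -4, "ax": 0, "ay": 0, "az": 0, "claw": 5}
    - {"x": 0, "y": 0, "z": -8, "ax": 0, "ay": 0, "az": 0, "claw": 5}
    - {"x": 0, "y": 0, "z": -12, "ax": 0, "ay": 0, "az": 0, "claw": 5}
    - {"x": 0, "y": 0, "z": -16, "ax": 0, "ay": 0, "az": 0, "claw": 5}
    - {"x": 0, "y": 0, "z": -20, "ax": 0, "ay": 0, "az": 0, "claw": 5}
    - {"x": 0, "y": 0, "z": -24, "ax": 0, "ay": 0, "az": 0, "claw": 5}
    - {"x": 0, "y": 0, "z": -28, "ax": 0, "ay": 0, "az": 0, "claw": 5}
    - {"x": 41.5, "y": 6, "z": -29, "ax": 0, "ay": 0, "az": 29.8, "claw": 5}
    - {"x": 41.5, "y": 6, "z": -29, "ax": 0, "ay": 0, "az": 29.8, "claw": 5}
    - {"x": 41.5, "y": 6, "z": -29, "ax": 0, "ay": 0, "az": 29.8, "claw": 5}
    - {"x": 41.5, "y": 6, "z": -29, "ax": 0, "ay": 0, "az": 29.8, "claw": 5}
    - {"x": 41.5, "y": 6, "z": -29, "ax": 0, "ay": 0, "az": 29.8, "claw": 5}

```text
time_s: 23.05
tcp_pos: [0.4611, -0.237, 0.391]
eef_rot: [0.001, -0.643, 0.766, 0.0]
ft_force: [0.9, 0.1, -0.7]
width: 0.58
```

```bash
python3 - <<'E'
from h import *
plan([(.5055,-.4420,.33,-99.6)])
E
```

```text
t 23.1 tcp [ 0.461 -0.237  0.391] az -100.0 q7 -1.6 F [ 0.9  0.1 -0.7] w 54.0
 call 0 xyz [19.4 -7.9 -0.4] turn [-0.   0.1 -0.4]
```

carry_out:
  motion:
    - {"x": 19.4, "y": -7.9, "z": -0.4, "ax": 0, "ay": 0, "az": -0.4, "claw": 5}
    - {"x": 19.4, "y": -7.9, "z": -0.4, "ax": 0, "ay": 0, "az": -0.4, "claw": 5}
    - {"x": 19.4, "y": -7.9, "z": -0.4, "ax": 0, "ay": 0, "az": -0.4, "claw": 5}
    - {"x": 19.4, "y": -7.9, "z": -0.4, "ax": 0, "ay": 0, "az": -0.4, "claw": 5}
    - {"x": 19.4, "y": -7.9, "z": -0.4, "ax": 0, "ay": 0, "az": -0.4, "claw": 5}
    - {"x": 19.4, "y": -7.9, "z": -0.4, "ax": 0, "ay": 0, "az": -0.4, "claw": 5}
    - {"x": 19.4, "y": -7.9, "z": -0.4, "ax": 0, "ay": 0, "az": -0.4, "claw": 5}
    - {"x": 19.4, "y": -7.9, "z": 2, "ax": 0, "ay": 0, "az": -0.4, "claw": 5}
    - {"x": 19.4, "y": -7.9, "z": 5, "ax": 0, "ay": 0, "az": -0.4, "claw": 5}
    - {"x": 19.4, "y": -7.9, "z": 5, "ax": 0, "ay": 0, "az": -0.4, "claw": 5}

```text
time_s: 23.88
tcp_pos: [0.5045, -0.4377, 0.3358]
eef_rot: [-0.0, -0.648, 0.761, 0.004]
ft_force: [-0.9, 0.3, -0.6]
width: 0.584
```

```bash
python3 - <<'E'
from h import *
plan([(.5055,-.4420,.18,-99.6)])
look(["potA","potC","dredger","essence"])
snap("side","s6",(250,50,410,180),4)
E
```

```text
t 23.9 tcp [ 0.505 -0.438  0.336] az -99.2 q7 -1.38 F [-0.9  0.3 -0.6] w 54.3
 call 0 xyz [ 0.5 -0.2  9.1] turn [0.4 0.3 0.4]
potA moved px 0 0 score 1.0
potC moved px 1 0 score 0.83
dredger moved px 0 0 score 0.83
essence moved px 0 0 score 1.0
```

View pics/s6.png

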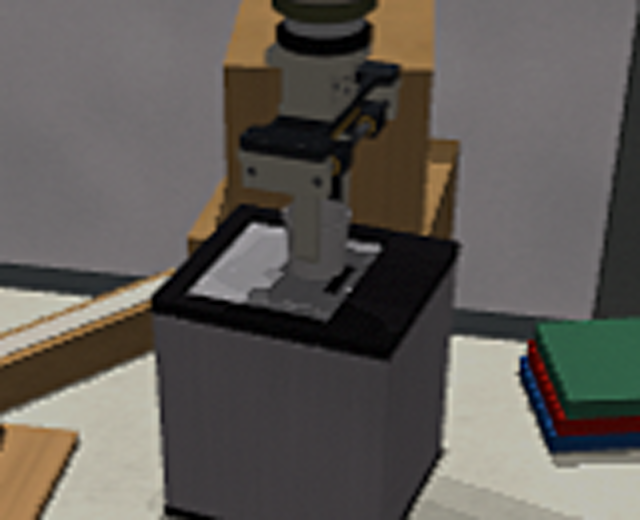

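The gripper with the pot is centred over the free-edge half of the flap, so I push through now.

carry_out:
  motion:
    - {"x": 0.4, "y": -0.2, "z": 2, "ax": 0, "ay": 0, "az": 0, "claw": 5}
    - {"x": 0.4, "y": -0.2, "z": 4, "ax": 0, "ay": 0, "az": 0, "claw": 5}
    - {"x": 0.4, "y": -0.2, "z": 6, "ax": 0, "ay": 0, "az": 0, "claw": 5}
    - {"x": 0.4, "y": -0.2, "z": 8, "ax": 0, "ay": 0, "az": 0, "claw": 5}
    - {"x": 0.4, "y": -0.2, "z": 9.1, "ax": 0, "ay": 0, "az": 0, "claw": 5}
    - {"x": 0.4, "y": -0.2, "z": 9.1, "ax": 0, "ay": 0, "az": 0, "claw": 5}
    - {"x": 0.4, "y": -0.2, "z": 9.1, "ax": 0, "ay": 0, "az": 0, "claw": 5}
    - {"x": 0.4, "y": -0.2, "z": 9.1, "ax": 0, "ay": 0, "az": 0, "claw": 7.6}
    - {"x": 0.4, "y": -0.2, "z": 9.1, "ax": 0, "ay": 0, "az": 0, "claw": 7.6}
    - {"x": 0.4, "y": -0.2, "z": 9.1, "ax": 0, "ay": 0, "az": 0, "claw": 7.6}
    - {"x": 0.4, "y": -0.2, "z": 9.1, "ax": 0, "ay": 0, "az": 0, "claw": 7.6}
    - {"x": 0.4, "y": -0.2, "z": 9.1, "ax": 0, "ay": 0, "az": 0, "claw": 7.6}

```text
time_s: 24.98
tcp_pos: [0.5073, -0.4451, 0.2501]
eef_rot: [0.0, -0.647, 0.763, -0.0]
ft_force: [-0.2, -0.1, 0.8]
width: 0.809
```

carry_out:
  motion:
    - {"x": 0, "y": 0, "z": 0, "ax": 0, "ay": 0, "az": 0, "claw": 7.6}
    - {"x": 0, "y": 0, "z": 0, "ax": 0, "ay": 0, "az": 0, "claw": 7.6}
    - {"x": 0, "y": 0, "z": -2, "ax": 0, "ay": 0, "az": 0, "claw": 7.6}
    - {"x": 0, "y": 0, "z": -4, "ax": 0, "ay": 0, "az": 0, "claw": 7.6}
    - {"x": 0, "y": 0, "z": -6, "ax": 0, "ay": 0, "az": 0, "claw": 7.6}
    - {"x": 0, "y": 0, "z": -8, "ax": 0, "ay": 0, "az": 0, "claw": 7.6}
    - {"x": 0, "y": 0, "z": -12, "ax": 0, "ay": 0, "az": 0, "claw": 7.6}
    - {"x": 0, "y": 0, "z": -16, "ax": 0, "ay": 0, "az": 0, "claw": 7.6}
    - {"x": 0, "y": 0, "z": -18, "ax": 0, "ay": 0, "az": 0, "claw": 7.6}
    - {"x": 0, "y": 0, "z": -18, "ax": 0, "ay": 0, "az": 0, "claw": 7.6}

```text
time_s: 25.82
tcp_pos: [0.5085, -0.4453, 0.4354]
eef_rot: [0.001, -0.647, 0.763, -0.004]
ft_force: [-0.5, 0.6, -0.8]
width: 0.818
```

```bash
python3 - <<'E'
from h import *
plan([(.4274,-.2313,.30,-80)],[(.4274,-.2313,.04,-80)])
snap("side","s7",(250,50,410,180),4)
E
```

```text
t 25.8 tcp [ 0.509 -0.445  0.435] az -99.4 q7 -1.33 F [-0.5  0.6 -0.8] w 76.1
 call 0 xyz [-19.8  11.5   6.9] turn [ -0.4  -0.3 -19.4]
 call 1 xyz [ 0.  0. 26.] turn [0. 0. 0.]
```

View pics/s7.png

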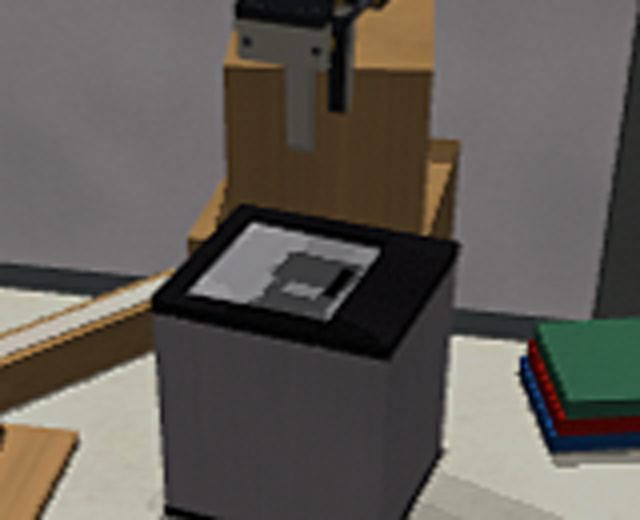

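Pot B is gone and the flap is shut. Next is pot C.

carry_out:
  motion:
    - {"x": -19.8, "y": 11.5, "z": 6, "ax": 0, "ay": 0, "az": -59.4, "claw": 7.8}
    - {"x": -19.8, "y": 11.5, "z": 6, "ax": 0, "ay": 0, "az": -59.4, "claw": 7.8}
    - {"x": -19.8, "y": 11.5, "z": 6, "ax": 0, "ay": 0, "az": -59.4, "claw": 7.8}
    - {"x": -19.8, "y": 11.5, "z": 6, "ax": 0, "ay": 0, "az": -59.4, "claw": 7.8}
    - {"x": -19.8, "y": 11.5, "z": 6, "ax": 0, "ay": 0, "az": -59.4, "claw": 7.8}
    - {"x": -19.8, "y": 11.5, "z": 6, "ax": 0, "ay": 0, "az": -59.4, "claw": 7.8}
    - {"x": -19.8, "y": 11.5, "z": 6, "ax": 0, "ay": 0, "az": -59.4, "claw": 7.8}
    - {"x": -19.8, "y": 11.5, "z": 6, "ax": 0, "ay": 0, "az": -59.4, "claw": 7.8}
    - {"x": -19.8, "y": 11.5, "z": 6, "ax": 0, "ay": 0, "az": -59.4, "claw": 7.8}
    - {"x": -19.8, "y": 11.5, "z": 6, "ax": 0, "ay": 0, "az": -59.4, "claw": 7.8}
    - {"x": -19.8, "y": 11.5, "z": 6, "ax": 0, "ay": 0, "az": -59.4, "claw": 7.8}

```text
time_s: 26.78
tcp_pos: [0.4254, -0.231, 0.3686]
eef_rot: [-0.0, 0.939, -0.343, -0.001]
ft_force: [-0.2, 0.2, -0.1]
width: 0.838
```

```bash
python3 - <<'E'
from h import *
plan([(.4274,-.2313,.043,-40)])
look(["potA","potC","dredger","essence"])
# side-view shift of potC versus first side picture
s0=cv2.imread("pics/side0.png"); f=snap("side",None)
for n,(u,v) in dict(potC=(340,203),potA=(297,238),dredger=(308,196)).items():
    m=cv2.matchTemplate(f[v-24:v+25,u-24:u+25],s0[v-10:v+11,u-10:u+11],cv2.TM_CCOEFF_NORMED); _,sc,_,l=cv2.minMaxLoc(m); print("side",n,l[0]-14,l[1]-14,sc)
E
```

```text
t 26.8 tcp [ 0.425 -0.231  0.369] az -40.1 q7 -0.66 F [-0.2  0.2 -0.1] w 77.9
 call 0 xyz [ 0.2 -0.1 26.1] turn [ 0.   0.1 -0.1]
potA moved px 0 0 score 0.92
potC moved px 9 -14 score 0.29
dredger moved px 10 -5 score 0.67
essence moved px 0 0 score 1.0
side potC 0 0 0.9774641990661621
side potA 0 0 0.8153762817382812
side dredger 0 0 0.9341642260551453
```

carry_out:
  motion:
    - {"x": 0.2, "y": 0, "z": 4, "ax": 0, "ay": 0, "az": 0, "claw": 7.8}
    - {"x": 0.2, "y": 0, "z": 8, "ax": 0, "ay": 0, "az": 0, "claw": 7.8}
    - {"x": 0.2, "y": 0, "z": 12, "ax": 0, "ay": 0, "az": 0, "claw": 7.8}
    - {"x": 0.2, "y": 0, "z": 16, "ax": 0, "ay": 0, "az": 0, "claw": 7.8}
    - {"x": 0.2, "y": 0, "z": 20, "ax": 0, "ay": 0, "az": 0, "claw": 7.8}
    - {"x": 0.2, "y": 0, "z": 23, "ax": 0, "ay": 0, "az": 0, "claw": 7.8}
    - {"x": 0.2, "y": 0, "z": 25, "ax": 0, "ay": 0, "az": 0, "claw": 7.8}
    - {"x": 0.2, "y": 0, "z": 26.1, "ax": 0, "ay": 0, "az": 0, "claw": 7.8}
    - {"x": 0.2, "y": 0, "z": 26.1, "ax": 0, "ay": 0, "az": 0, "claw": 7.8}
    - {"x": 0.2, "y": 0, "z": 26.1, "ax": 0, "ay": 0, "az": 0, "claw": 5}
    - {"x": 0.2, "y": 0, "z": 26.1, "ax": 0, "ay": 0, "az": 0, "claw": 5}
    - {"x": 0.2, "y": 0, "z": 26.1, "ax": 0, "ay": 0, "az": 0, "claw": 5}

```text
time_s: 27.88
tcp_pos: [0.4278, -0.2325, 0.1096]
eef_rot: [0.0, 0.94, -0.342, 0.001]
ft_force: [-0.6, 0.5, 0.7]
width: 0.671
```

carry_out:
  motion:
    - {"x": 0, "y": 0, "z": 0, "ax": 0, "ay": 0, "az": 0, "claw": 5}
    - {"x": 0, "y": 0, "z": 0, "ax": 0, "ay": 0, "az": 0, "claw": 5}
    - {"x": 0, "y": 0, "z": 0, "ax": 0, "ay": 0, "az": 0, "claw": 5}

```text
time_s: 28.13
tcp_pos: [0.4278, -0.2326, 0.1094]
eef_rot: [0.0, 0.94, -0.342, 0.001]
ft_force: [-0.9, 0.6, 6.3]
width: 0.591
```

```bash
python3 - <<'E'
from h import *
plan([(.4274,-.2313,.33,-40),(.5055,-.4420,.33,-99.6)])
E
```

```text
t 28.1 tcp [ 0.428 -0.233  0.109] az -40.0 q7 -1.18 F [-0.9  0.6  6.3] w 55.0
 call 0 xyz [ -0.1  -0.1 -28.6] turn [-0.  -0.1 -0. ]
 call 0 xyz [ 19.5  11.  -28.5] turn [-0.1 -0.1 59.6]
```

carry_out:
  motion:
    - {"x": 0, "y": 0, "z": -4, "ax": 0, "ay": 0, "az": 0, "claw": 5}
    - {"x": 0, "y": 0, "z": -8, "ax": 0, "ay": 0, "az": 0, "claw": 5}
    - {"x": 0, "y": 0, "z": -12, "ax": 0, "ay": 0, "az": 0, "claw": 5}
    - {"x": 0, "y": 0, "z": -16, "ax": 0, "ay": 0, "az": 0, "claw": 5}
    - {"x": 0, "y": 0, "z": -20, "ax": 0, "ay": 0, "az": 0, "claw": 5}
    - {"x": 0, "y": 0, "z": -24, "ax": 0, "ay": 0, "az": 6, "claw": 5}
    - {"x": 0, "y": 0, "z": -28, "ax": 0, "ay": 0, "az": 12, "claw": 5}
    - {"x": 3, "y": 2, "z": -28.5, "ax": 0, "ay": 0, "az": 19, "claw": 5}
    - {"x": 7, "y": 4, "z": -28.5, "ax": 0, "ay": 0, "az": 26, "claw": 5}
    - {"x": 11, "y": 6, "z": -28.5, "ax": 0, "ay": 0, "az": 33, "claw": 5}
    - {"x": 15, "y": 8.5, "z": -28.5, "ax": 0, "ay": 0, "az": 40, "claw": 5}
    - {"x": 19.5, "y": 11, "z": -28.5, "ax": 0, "ay": 0, "az": 47, "claw": 5}

```text
time_s: 29.13
tcp_pos: [0.4985, -0.4237, 0.394]
eef_rot: [0.0, 0.723, -0.691, 0.0]
ft_force: [0.4, 0.0, 0.2]
width: 0.592
```

```bash
python3 - <<'E'
from h import *
plan([(.5055,-.4420,.33,-99.6),(.5055,-.4420,.18,-99.6)])
E
```

```text
t 29.1 tcp [ 0.498 -0.424  0.394] az -87.3 q7 -1.19 F [0.4 0.  0.2] w 55.1
 call 0 xyz [ 1.9 -0.6 -0.1] turn [ 0.  -0.  12.3]
 call 0 xyz [ 1.8 -0.6 14.9] turn [ 0.  -0.  12.3]
```

carry_out:
  motion:
    - {"x": 1.8, "y": -0.6, "z": 0, "ax": 0, "ay": 0, "az": 6, "claw": 5}
    - {"x": 1.8, "y": -0.6, "z": 0, "ax": 0, "ay": 0, "az": 12.3, "claw": 5}
    - {"x": 1.8, "y": -0.6, "z": 0, "ax": 0, "ay": 0, "az": 12.3, "claw": 5}
    - {"x": 1.8, "y": -0.6, "z": 3, "ax": 0, "ay": 0, "az": 12.3, "claw": 5}
    - {"x": 1.8, "y": -0.6, "z": 6, "ax": 0, "ay": 0, "az": 12.3, "claw": 5}
    - {"x": 1.8, "y": -0.6, "z": 8, "ax": 0, "ay": 0, "az": 12.3, "claw": 5}
    - {"x": 1.8, "y": -0.6, "z": 10, "ax": 0, "ay": 0, "az": 12.3, "claw": 5}
    - {"x": 1.8, "y": -0.6, "z": 12, "ax": 0, "ay": 0, "az": 12.3, "claw": 5}
    - {"x": 1.8, "y": -0.6, "z": 14, "ax": 0, "ay": 0, "az": 12.3, "claw": 5}
    - {"x": 1.8, "y": -0.6, "z": 14.9, "ax": 0, "ay": 0, "az": 12.3, "claw": 5}
    - {"x": 1.8, "y": -0.6, "z": 14.9, "ax": 0, "ay": 0, "az": 12.3, "claw": 5}
    - {"x": 1.8, "y": -0.6, "z": 14.9, "ax": 0, "ay": 0, "az": 12.3, "claw": 5}

```text
time_s: 30.13
tcp_pos: [0.5057, -0.4389, 0.245]
eef_rot: [0.0, -0.648, 0.761, 0.0]
ft_force: [-1.1, -0.4, -0.5]
width: 0.591
```

carry_out:
  motion:
    - {"x": 0, "y": 0, "z": 0, "ax": 0, "ay": 0, "az": 0, "claw": 7.6}
    - {"x": 0, "y": 0, "z": 0, "ax": 0, "ay": 0, "az": 0, "claw": 7.6}
    - {"x": 0, "y": 0, "z": 0, "ax": 0, "ay": 0, "az": 0, "claw": 7.6}
    - {"x": 0, "y": 0, "z": 0, "ax": 0, "ay": 0, "az": 0, "claw": 7.6}
    - {"x": 0, "y": 0, "z": 0, "ax": 0, "ay": 0, "az": 0, "claw": 7.6}
    - {"x": 0, "y": 0, "z": 0, "ax": 0, "ay": 0, "az": 0, "claw": 7.6}
    - {"x": 0, "y": 0, "z": -2, "ax": 0, "ay": 0, "az": 0, "claw": 7.6}
    - {"x": 0, "y": 0, "z": -4, "ax": 0, "ay": 0, "az": 0, "claw": 7.6}
    - {"x": 0, "y": 0, "z": -7, "ax": 0, "ay": 0, "az": 0, "claw": 7.6}
    - {"x": 0, "y": 0, "z": -11, "ax": 0, "ay": 0, "az": 0, "claw": 7.6}
    - {"x": 0, "y": 0, "z": -15, "ax": 0, "ay": 0, "az": 0, "claw": 7.6}
    - {"x": 0, "y": 0, "z": -16, "ax": 0, "ay": 0, "az": 0, "claw": 7.6}

```text
time_s: 31.13
tcp_pos: [0.5073, -0.4397, 0.4114]
eef_rot: [0.001, -0.648, 0.762, -0.004]
ft_force: [1.8, -0.4, -0.1]
width: 0.815
```

```bash
python3 - <<'E'
from h import *
plan([(.5225,-.0426,.25,-45)],[(.5225,-.0426,.043,-45)])
f=look(["potA","dredger","essence"])
s=snap("side",None)
cv2.imwrite("pics/m8.png",np.hstack([crop(s,(240,60,440,270),2),crop(f,(140,130,340,260),2)[:420] if 0 else cv2.copyMakeBorder(crop(f,(140,130,340,260),2),0,160,0,0,cv2.BORDER_CONSTANT)]))
E
```

```text
t 31.1 tcp [ 0.507 -0.44   0.411] az -99.3 q7 -1.35 F [ 1.8 -0.4 -0.1] w 75.8
 call 0 xyz [-39.5   5.    9.5] turn [ -0.3  -0.4 -54.3]
 call 1 xyz [ 0.   0.  20.7] turn [0. 0. 0.]
potA moved px 0 0 score 1.0
dredger moved px 0 0 score 0.75
essence moved px 0 0 score 1.0
```

View pics/m8.png

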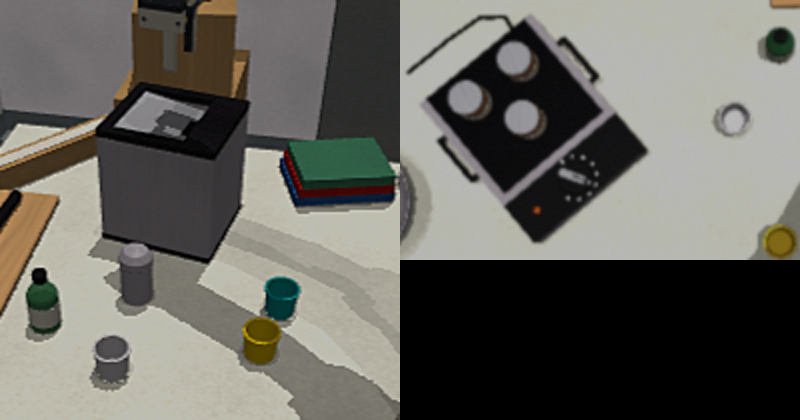

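Pot C is in, the flap is shut, the three jars are on the glass and the dial bar points to dot 5. Now the last pot.

carry_out:
  motion:
    - {"x": -39.5, "y": 5, "z": 5, "ax": 0, "ay": 0, "az": -19.3, "claw": 7.8}
    - {"x": -39.5, "y": 5, "z": 5, "ax": 0, "ay": 0, "az": -19.3, "claw": 7.8}
    - {"x": -39.5, "y": 5, "z": 5, "ax": 0, "ay": 0, "az": -19.3, "claw": 7.8}
    - {"x": -39.5, "y": 5, "z": 5, "ax": 0, "ay": 0, "az": -19.3, "claw": 7.8}
    - {"x": -39.5, "y": 5, "z": 5, "ax": 0, "ay": 0, "az": -19.3, "claw": 7.8}
    - {"x": -39.5, "y": 5, "z": 5, "ax": 0, "ay": 0, "az": -19.3, "claw": 7.8}
    - {"x": -39.5, "y": 5, "z": 5, "ax": 0, "ay": 0, "az": -19.3, "claw": 7.8}
    - {"x": -39.5, "y": 5, "z": 5, "ax": 0, "ay": 0, "az": -19.3, "claw": 7.8}
    - {"x": -39.5, "y": 5, "z": 5, "ax": 0, "ay": 0, "az": -19.3, "claw": 7.8}
    - {"x": -39.5, "y": 5, "z": 5, "ax": 0, "ay": 0, "az": -19.3, "claw": 7.8}
    - {"x": -39.5, "y": 5, "z": 5, "ax": 0, "ay": 0, "az": -19.3, "claw": 7.8}
    - {"x": -39.5, "y": 5, "z": 5, "ax": 0, "ay": 0, "az": -19.3, "claw": 7.8}

```text
time_s: 32.23
tcp_pos: [0.5194, -0.0402, 0.3534]
eef_rot: [0.001, 0.767, -0.641, -0.001]
ft_force: [-0.1, -0.1, -0.2]
width: 0.837
```

```bash
python3 - <<'E'
from h import *
plan([(.5225,-.0426,.042,-80)])
s0=cv2.imread("pics/side0.png"); f=snap("side",None)
for n,(u,v) in dict(potA=(297,238)).items():
    m=cv2.matchTemplate(f[v-24:v+25,u-24:u+25],s0[v-10:v+11,u-10:u+11],cv2.TM_CCOEFF_NORMED); _,sc,_,l=cv2.minMaxLoc(m); print("side",n,l[0]-14,l[1]-14,sc)
E
```

```text
t 32.2 tcp [ 0.519 -0.04   0.353] az -79.8 q7 -1.75 F [-0.1 -0.1 -0.2] w 77.8
 call 0 xyz [ 0.3 -0.3 24.6] turn [0.1 0.  0.2]
side potA 0 0 0.8110024333000183
```

carry_out:
  motion:
    - {"x": 0.3, "y": -0.3, "z": 0, "ax": 0, "ay": 0, "az": -7, "claw": 7.8}
    - {"x": 0.3, "y": -0.3, "z": 2, "ax": 0, "ay": 0, "az": -14, "claw": 7.8}
    - {"x": 0.3, "y": -0.3, "z": 4, "ax": 0, "ay": 0, "az": -21, "claw": 7.8}
    - {"x": 0.3, "y": -0.3, "z": 6, "ax": 0, "ay": 0, "az": -28, "claw": 7.8}
    - {"x": 0.3, "y": -0.3, "z": 9, "ax": 0, "ay": 0, "az": -35, "claw": 7.8}
    - {"x": 0.3, "y": -0.3, "z": 13, "ax": 0, "ay": 0, "az": -35, "claw": 7.8}
    - {"x": 0.3, "y": -0.3, "z": 17, "ax": 0, "ay": 0, "az": -35, "claw": 7.8}
    - {"x": 0.3, "y": -0.3, "z": 20, "ax": 0, "ay": 0, "az": -35, "claw": 7.8}
    - {"x": 0.3, "y": -0.3, "z": 23, "ax": 0, "ay": 0, "az": -35, "claw": 7.8}
    - {"x": 0.3, "y": -0.3, "z": 24.5, "ax": 0, "ay": 0, "az": -35, "claw": 7.8}
    - {"x": 0.3, "y": -0.3, "z": 24.5, "ax": 0, "ay": 0, "az": -35, "claw": 7.8}
    - {"x": 0.3, "y": -0.3, "z": 24.5, "ax": 0, "ay": 0, "az": -35, "claw": 7.8}

```text
time_s: 33.28
tcp_pos: [0.5229, -0.0452, 0.1088]
eef_rot: [0.001, 0.924, -0.383, -0.001]
ft_force: [-0.1, -0.1, 1.2]
width: 0.837
```

carry_out:
  motion:
    - {"x": 0, "y": 0, "z": 0, "ax": 0, "ay": 0, "az": 0, "claw": 5}
    - {"x": 0, "y": 0, "z": 0, "ax": 0, "ay": 0, "az": 0, "claw": 5}
    - {"x": 0, "y": 0, "z": 0, "ax": 0, "ay": 0, "az": 0, "claw": 5}
    - {"x": 0, "y": 0, "z": 0, "ax": 0, "ay": 0, "az": 0, "claw": 5}
    - {"x": 0, "y": 0, "z": 0, "ax": 0, "ay": 0, "az": 0, "claw": 5}
    - {"x": 0, "y": 0, "z": 0, "ax": 0, "ay": 0, "az": 0, "claw": 5}

```text
time_s: 33.78
tcp_pos: [0.5239, -0.0443, 0.1104]
eef_rot: [0.0, 0.924, -0.383, 0.001]
ft_force: [-0.6, -0.8, 7.8]
width: 0.572
```

```bash
python3 - <<'E'
from h import *
plan([(.5225,-.0426,.33,-45),(.5055,-.4420,.33,-99.6)])
E
```

```text
t 33.8 tcp [ 0.524 -0.044  0.11 ] az -45.0 q7 -1.64 F [-0.6 -0.8  7.8] w 53.2
 call 0 xyz [ -0.2  -0.  -28.5] turn [-0.  -0.1  0. ]
 call 0 xyz [ 26.9  29.4 -28.4] turn [-0.1 -0.1 54.6]
```

carry_out:
  motion:
    - {"x": 0, "y": 0, "z": -4, "ax": 0, "ay": 0, "az": 0, "claw": 5}
    - {"x": 0, "y": 0, "z": -8, "ax": 0, "ay": 0, "az": 0, "claw": 5}
    - {"x": 0, "y": 0, "z": -12, "ax": 0, "ay": 0, "az": 0, "claw": 5}
    - {"x": 0, "y": 0, "z": -16, "ax": 0, "ay": 0, "az": 0, "claw": 5}
    - {"x": 0, "y": 0, "z": -20, "ax": 0, "ay": 0, "az": 0, "claw": 5}
    - {"x": 0, "y": 0, "z": -24, "ax": 0, "ay": 0, "az": 0, "claw": 5}
    - {"x": 0, "y": 0, "z": -28, "ax": 0, "ay": 0, "az": 0, "claw": 5}
    - {"x": 3, "y": 3, "z": -28.4, "ax": 0, "ay": 0, "az": 5, "claw": 5}
    - {"x": 6, "y": 6, "z": -28.4, "ax": 0, "ay": 0, "az": 10, "claw": 5}
    - {"x": 8.5, "y": 9, "z": -28.4, "ax": 0, "ay": 0, "az": 16, "claw": 5}
    - {"x": 11, "y": 12, "z": -28.4, "ax": 0, "ay": 0, "az": 22, "claw": 5}
    - {"x": 13.5, "y": 15, "z": -28.4, "ax": 0, "ay": 0, "az": 28, "claw": 5}

```text
time_s: 34.78
tcp_pos: [0.5121, -0.2473, 0.394]
eef_rot: [0.0, 0.802, -0.597, 0.0]
ft_force: [0.6, -0.8, -0.3]
width: 0.571
```

```bash
python3 - <<'E'
from h import *
plan([(.5055,-.4420,.33,-99.6)])
E
```

```text
t 34.8 tcp [ 0.512 -0.247  0.394] az -73.3 q7 -1.25 F [ 0.6 -0.8 -0.3] w 53.1
 call 0 xyz [18.5  6.2 -0.1] turn [-0.  -0.  26.3]
```

carry_out:
  motion:
    - {"x": 3.5, "y": 1.2, "z": 0, "ax": 0, "ay": 0, "az": 5, "claw": 5}
    - {"x": 7, "y": 2.4, "z": 0, "ax": 0, "ay": 0, "az": 10, "claw": 5}
    - {"x": 10.5, "y": 3.6, "z": 0, "ax": 0, "ay": 0, "az": 16, "claw": 5}
    - {"x": 14, "y": 4.8, "z": 0, "ax": 0, "ay": 0, "az": 22, "claw": 5}
    - {"x": 17, "y": 5.8, "z": 0, "ax": 0, "ay": 0, "az": 26.3, "claw": 5}
    - {"x": 18.5, "y": 6.2, "z": 0, "ax": 0, "ay": 0, "az": 26.3, "claw": 5}
    - {"x": 18.5, "y": 6.2, "z": 0, "ax": 0, "ay": 0, "az": 26.3, "claw": 5}
    - {"x": 18.5, "y": 6.2, "z": 2, "ax": 0, "ay": 0, "az": 26.3, "claw": 5}
    - {"x": 18.5, "y": 6.2, "z": 5, "ax": 0, "ay": 0, "az": 26.3, "claw": 5}
    - {"x": 18.5, "y": 6.2, "z": 7, "ax": 0, "ay": 0, "az": 26.3, "claw": 5}

```text
time_s: 35.62
tcp_pos: [0.5079, -0.4384, 0.3223]
eef_rot: [0.0, -0.649, 0.761, 0.001]
ft_force: [-0.7, 0.0, 1.4]
width: 0.573
```

```bash
python3 - <<'E'
from h import *
plan([(.5055,-.4420,.18,-99.6)])
E
```

```text
t 35.6 tcp [ 0.508 -0.438  0.322] az -99.0 q7 -1.41 F [-0.7  0.   1.4] w 53.2
 call 0 xyz [0.4 0.2 7.7] turn [0.  0.1 0.6]
```

carry_out:
  motion:
    - {"x": 0.3, "y": 0.2, "z": 2, "ax": 0, "ay": 0, "az": 0, "claw": 5}
    - {"x": 0.3, "y": 0.2, "z": 4, "ax": 0, "ay": 0, "az": 0, "claw": 5}
    - {"x": 0.3, "y": 0.2, "z": 6, "ax": 0, "ay": 0, "az": 0, "claw": 5}
    - {"x": 0.3, "y": 0.2, "z": 7.7, "ax": 0, "ay": 0, "az": 0, "claw": 5}
    - {"x": 0.3, "y": 0.2, "z": 7.7, "ax": 0, "ay": 0, "az": 0, "claw": 5}
    - {"x": 0.3, "y": 0.2, "z": 7.7, "ax": 0, "ay": 0, "az": 0, "claw": 5}
    - {"x": 0.3, "y": 0.2, "z": 7.7, "ax": 0, "ay": 0, "az": 0, "claw": 7.6}
    - {"x": 0.3, "y": 0.2, "z": 7.7, "ax": 0, "ay": 0, "az": 0, "claw": 7.6}
    - {"x": 0.3, "y": 0.2, "z": 7.7, "ax": 0, "ay": 0, "az": 0, "claw": 7.6}
    - {"x": 0.3, "y": 0.2, "z": 7.7, "ax": 0, "ay": 0, "az": 0, "claw": 7.6}
    - {"x": 0.3, "y": 0.2, "z": 7.7, "ax": 0, "ay": 0, "az": 0, "claw": 7.6}
    - {"x": 0.3, "y": 0.2, "z": 7.7, "ax": 0, "ay": 0, "az": 0, "claw": 7.6}

```text
time_s: 36.62
tcp_pos: [0.5055, -0.4432, 0.247]
eef_rot: [0.0, -0.648, 0.762, -0.0]
ft_force: [0.4, -0.1, 0.1]
width: 0.819
```

carry_out:
  motion:
    - {"x": 0, "y": 0, "z": 0, "ax": 0, "ay": 0, "az": 0, "claw": 7.6}
    - {"x": 0, "y": 0, "z": -2, "ax": 0, "ay": 0, "az": 0, "claw": 7.6}
    - {"x": 0, "y": 0, "z": -4, "ax": 0, "ay": 0, "az": 0, "claw": 7.6}
    - {"x": 0, "y": 0, "z": -7, "ax": 0, "ay": 0, "az": 0, "claw": 7.6}
    - {"x": 0, "y": 0, "z": -11, "ax": 0, "ay": 0, "az": 0, "claw": 7.6}
    - {"x": 0, "y": 0, "z": -15, "ax": 0, "ay": 0, "az": 0, "claw": 7.6}
    - {"x": -4, "y": 0, "z": -18, "ax": 0, "ay": 0, "az": 0, "claw": 7.6}
    - {"x": -8, "y": 0, "z": -18, "ax": 0, "ay": 0, "az": 0, "claw": 7.6}
    - {"x": -12, "y": 0, "z": -18, "ax": 0, "ay": 0, "az": 0, "claw": 7.6}
    - {"x": -12, "y": 0, "z": -18, "ax": 0, "ay": 0, "az": 0, "claw": 7.6}
    - {"x": -12, "y": 0, "z": -18, "ax": 0, "ay": 0, "az": 0, "claw": 7.6}
    - {"x": -12, "y": 0, "z": -18, "ax": 0, "ay": 0, "az": 0, "claw": 7.6}

```text
time_s: 37.62
tcp_pos: [0.5246, -0.3251, 0.4267]
eef_rot: [-0.0, -0.648, 0.762, -0.0]
ft_force: [0.6, -1.6, 0.2]
width: 0.817
```

carry_out:
  motion:
    - {"x": 0, "y": 0, "z": 0, "ax": 0, "ay": 0, "az": 0, "claw": 7.6}
    - {"x": 0, "y": 0, "z": 0, "ax": 0, "ay": 0, "az": 0, "claw": 7.6}
    - {"x": 0, "y": 0, "z": 0, "ax": 0, "ay": 0, "az": 0, "claw": 7.6}
    - {"x": 0, "y": 0, "z": 0, "ax": 0, "ay": 0, "az": 0, "claw": 7.6}
    - {"x": 0, "y": 0, "z": 0, "ax": 0, "ay": 0, "az": 0, "claw": 7.6}
    - {"x": 0, "y": 0, "z": 0, "ax": 0, "ay": 0, "az": 0, "claw": 7.6}
    - {"x": 0, "y": 0, "z": 0, "ax": 0, "ay": 0, "az": 0, "claw": 7.6}
    - {"x": 0, "y": 0, "z": 0, "ax": 0, "ay": 0, "az": 0, "claw": 7.6}
    - {"x": 0, "y": 0, "z": 0, "ax": 0, "ay": 0, "az": 0, "claw": 7.6}
    - {"x": 0, "y": 0, "z": 0, "ax": 0, "ay": 0, "az": 0, "claw": 7.6}
    - {"x": 0, "y": 0, "z": 0, "ax": 0, "ay": 0, "az": 0, "claw": 7.6}
    - {"x": 0, "y": 0, "z": 0, "ax": 0, "ay": 0, "az": 0, "claw": 7.6}

```text
time_s: 38.62
tcp_pos: [0.5247, -0.3247, 0.4266]
eef_rot: [-0.0, -0.648, 0.762, -0.0]
ft_force: [0.2, 0.3, -0.6]
width: 0.813
```

```bash
python3 - <<'E'
from h import *
plan()
f=snap("top",None); s=snap("side",None)
a=crop(s,(160,60,420,399),1.5); b=crop(f,(140,120,500,280),1.1); b=cv2.copyMakeBorder(b,0,a.shape[0]-b.shape[0],0,0,cv2.BORDER_CONSTANT)
c=crop(f,(140,130,270,250),2.5); b[200:500,:325]=c
cv2.imwrite("pics/m9.png",np.hstack([a,b]))
E
```

```text
t 38.6 tcp [ 0.525 -0.325  0.427] az -99.3 q7 -1.52 F [ 0.2  0.3 -0.6] w 75.6
```

View pics/m9.png

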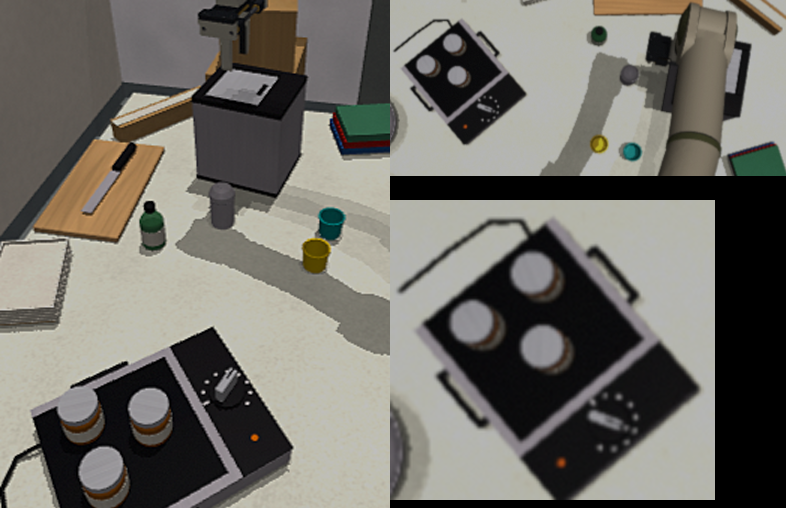

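All three jars stand on the glass, the flap is shut, the white pots are gone and the bystanders are upright. I do one numeric check, then hand in.

```bash
python3 - <<'E'
from h import *
a=np.radians(42.2)
for u,v in((537,274),(472,323),(546,349)):
    p=onz("top",140+(u-390)/2.5,130+(v-200)/2.5,.116)[:2]-[.541,.339]; print((np.array([[np.cos(a),np.sin(a)],[-np.sin(a),np.cos(a)]])@p*1000).round())
print(manip.hand_in())
E
```

```text
[ 34. -59.]
[39. 49.]
[-53.  -4.]
the job is handed in; nothing more can be done
None
```

The job is handed in at about 39 s on the robot's clock; `hand_in` gives no verdict, so what follows rests on my own checks.

**Jars:** three were there, and all stand upright on the glass. In the last picture their centres measure (34, −59), (39, 49) and (−53, −4) mm from the glass's centre, inside the ±87 mm limit. These differ by up to about 14 mm from where I put them down, (45, −50), (45, 50) and (−45, 0) mm; I put that down to reading lid centres off a small blurred crop.

**Dial:** it started at the first click. After all the jars were down I turned it 120° clockwise and let go. The bar then measured −109.5°, against −108° expected for the fifth click.

**Pots:** all three white pots went through the flap, and the last picture shows it shut with none left on the table. I could not see inside the bin.

**Others:** the dredger and the essence bottle are upright, and I did not touch the yellow and turquoise pots. The arm was holding still, clear of everything, when I handed in.

**Checks that disagreed:** some image matches for pot C and the dredger scored low while the arm or its shadow was over them. The side camera showed that neither had moved.

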